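Reset the tripped display turntable and dress it with blue glass

TASK

The sale's display turntable has tripped under an iron weight, with its switch still set to run. Working in this order, set the toggle to its centre off position, put the weight in the cardboard tray, slide the orange catch fully open, press the red reset button under it fully in, and slide the catch fully closed again; only then stand every blue glass piece that is there upright on the platter, wholly over it. Leave the switch off and the other sale goods where they are.

Things in the scene. Friction and masses are not known exactly. Their poses are not given: they have to be found in the camera images.
- turntable: Motorised display turntable, fixed to the table: grey drum and round white platter, 250 mm diameter, top 50 mm above the table. The platter is braked and does not turn. Origin at the centre of its underside.
- platter_center (a point): Centre of the platter's top face.
- switch_box: Grey box 84 x 84 x 42 mm, fixed to the table, that carries the turntable's forward-off-reverse toggle (a steel lever with a black ball); green bar on its -x side, yellow bar on its +x side, two white bars level with the centre. Origin at the centre of its underside; the lever's pivot is 45 mm above it.
- toggle (a joint): Angle of the toggle (rad): 0 = upright = off; +0.42 = leaning to the box's +x (yellow, where it starts); -0.42 = leaning to the box's -x (green). Sprung detents at all three; let go within about 0.15 rad of upright it snaps to off, beyond that it snaps to the nearer end. About 3 N at the ball moves it.
- toggle_tip (a point): Centre of the toggle's black ball (20 mm diameter), 50 mm from the pivot; 95 mm above the table when upright.
- reset_box: Grey box, 90 mm (its x) x 134 mm (its y) x 40 mm high, fixed to the table: the overload reset. On top an orange sliding catch between two dark rails (56 mm apart along y, tops 59 mm above the table) covers a red button. Origin at the centre of its underside.
- catch (a joint): Travel of the catch (m): 0 = closed, over the button; it slides 0.052 to the box's +y, to a stop, and stays where it is left (1.5 N of friction).
- catch_tab (a point): Middle of the top edge of the catch's upright finger tab: 26 mm along the box's x, 12 mm along y, 31 mm tall; its top is 89 mm and the catch's plate (52 x 46 mm) 60 mm above the table.
- reset_button (a joint): Travel of the red reset button (m): 0 = out, 0.006 = fully in. Sprung, about 5 N to push fully in; it comes back by itself.
- button_top (a point): Centre of the red button's top face (30 mm diameter), 52 mm above the table when out, 27 mm to the box's -y of its middle; reachable from above only with the catch slid open.
- tray: Small open cardboard tray fixed to the table, 104 mm (its x) x 124 mm (its y) x 30 mm high, walls and floor 4 mm. Origin at the centre of its underside.
- iron_weight: Iron scale weight, 0.5 to 0.9 kg, standing on the platter: round body 64 dia x 32 mm high with a 24 mm diameter knob on top, reaching 64 mm above its underside. Origin at the centre of its underside.
- weight_knob (a point): Centre of the top of the weight's knob.
- glass_1: Blue glassware for the display: cobalt blue glass tumbler, 54 dia x 65 high mm, 0.18 to 0.33 kg, round, graspable across at any height; may be absent. Origin at the centre of its underside, z up its axis.
- glass_2: Blue glassware for the display: aqua (blue-green) glass sugar bowl, 60 dia x 50 high mm, 0.18 to 0.33 kg, round, graspable across at any height; may be absent. Origin at the centre of its underside, z up its axis.
- glass_3: Blue glassware for the display: cobalt blue glass candle holder, 52 dia x 55 high mm, 0.18 to 0.33 kg, round, graspable across at any height; may be absent. Origin at the centre of its underside, z up its axis.
- glass_4: Blue glassware for the display: sky-blue footed glass dish, 58 dia x 60 high mm, 0.18 to 0.33 kg, round, graspable across at any height; may be absent. Origin at the centre of its underside, z up its axis.
- white_mug: Other sale goods, not part of the job: white mug-shaped pot, 78 dia x 80 high mm. Origin at the centre of its underside.
- amber_vase: Other sale goods, not part of the job: amber glass vase, 50 dia x 100 high mm. Origin at the centre of its underside.
- cream_jug: Other sale goods, not part of the job: cream pot, 80 dia x 100 high mm. Origin at the centre of its underside.
- copper_pot: Other sale goods, not part of the job: copper pot, 88 dia x 80 high mm. Origin at the centre of its underside.
- green_bottle: Other sale goods, not part of the job: green glass bottle, 60 dia x 150 high mm. Origin at the centre of its underside.
- mustard_pot: Other sale goods, not part of the job: mustard yellow pot, 88 dia x 60 high mm. Origin at the centre of its underside.
- tea_bowl: Other sale goods, not part of the job: small white ceramic salt bowl, 50 dia x 40 high mm. Origin at the centre of its underside.

How it is judged:
By the outcome, as a careful person would: the job done as asked, in the order asked, and still so for the second after the job is handed in, with the robot touching nothing.
Of glass_1, glass_2, glass_3, glass_4 only 3 to 4 are there at a start; the rules pass over those that are not, and their reading is None.
At some moment in a run one of glass_1, glass_2, glass_3, glass_4 may be knocked a few centimetres aside while the robot is not near it.
It also fails if it takes over 200 s, if anything falls off the work surface, if the arm or the gripper's body presses on something with over 40 N, if the wrist force passes 120 N, or if a joint passes its speed limit or range.

ROBOT

A 7-joint arm with a two-finger parallel gripper is mounted at the origin on the work surface. World frame = base frame: x ahead of the robot, y to its left, z up, the work surface at z = 0. Lengths are in m, angles in rad, forces in N, time in s.
With the tool pointing down it reaches from about 0.425 to 0.925 m from the base axis. Payload 6.8 kg.
Tool frame: the origin (TCP) lies at the very end of the fingers, on their centre line; the grasp point (between the pads) lies 19 mm behind it (hold_point_z is the distance from the TCP to the grasp point, in m); z points along the fingers, y is the direction in which the jaws open and shut (so a half turn about z gives the same grasp; the last joint's range is limited). The gripper opens to 85 mm and grips with 20 to 120 N. Pads are 22 mm wide; open, the fingers measure 114 mm over their backs; the gripper's body (76 mm by 85 mm) begins 54 mm behind the grasp point. The pads swing forward as they close: fully open they stand 13 mm farther back than shut.
Start: joints at [1.242, 0.477, 0.022, 1.555, -0.011, 1.109, -0.083], TCP at [0.148, -0.659, 0.231] pointing down, gripper open.
Joint ranges: [-2.96, 2.96], [-0.34, 2.1], [-1.41, 1.46], [0.24, 2.44], [-1.37, 4.51], [0.17, 1.92], [-2.96, 2.96]. Speed limits (rad/s): [2.39, 2.39, 3.14, 3.14, 3.14, 3.14, 3.14].

INTERFACE

Orientations are given as a unit quaternion [w, x, y, z].
In Python, from station import get_obs, read_camera, calibration, hand_in, regions_of, hold_point_z gives the robot as it stands.
- The arm moves only by the tool send_rows, never from a script. Its argument "motion" is text: rows parted by semicolons, each of 7 numbers parted by spaces: the shift along the world's x, y, z in cm, then the turn, a rotation vector about the world's x, y, z in degrees, then the closure, from 0 (fully open) to 1 (shut). In form: dx dy dz rx ry rz fingers; .... A call has 1 to 20 rows; each row shifts and turns the pose as measured when the row begins; what a row does not reach is not made up. A row lasts 1/12 s, in which the tool goes at most 41.7 mm and 7.16 degrees, less where a joint would pass 70% of its speed; a pose out of reach is approached as far as the arm can. A call is refused whole if a number of a shift passes 4.17 or a number of a turn 7.16, either way. A call with a gripper value outside its range is refused whole. The fingers move at their own pace and stop on an object; "newtons" is the grip in N (left out, the last holds). Time passes only in rows, so rows that do not move let the fingers close. It gives the time, the measured TCP pose, the force and the opening at its end, in the units of the state.
- get_obs(): the state, without advancing time (a new reading comes with each control period).
- read_camera(name): name is "scene" or "top" or "wrist"; returns the picture (420x560x3 uint8, red, green, blue); there is no depth.
- calibration(name): a dict with "mtx" (3x3 intrinsics, pixels), "R" (3x3) and "t" (3): a world point X has camera coordinates R X + t; the wrist camera has in their place "hand_eye" (4x4, takes a point from camera to tool coordinates, whose origin is the TCP and whose axes are the flange's). Camera axes: x right, y down, z forward; pixel columns grow to the right and rows downward; lengths in m; the calibration is good to about 2 mm. A picture is of the moment at which its call begins: read the wrist's pose just before it. calibration takes no time and is no camera call.
- hand_in(): hands the job in, once; it reports no verdict.
Trained networks look in the newest picture that a camera, given by its name, has taken for a name from the list of things; names that differ only in an ending like _2 or _b are one class to them, and where a whole thing is asked for, a point or a joint stands for the part that bears it (a point fixed in the world has none). Each returns a list of dicts, best first, with "conf" (0 to 1); they miss things now and then, are a little off and sometimes report something else, mostly with a low value. They report only what shows in the picture. A call takes as long as a camera call.
- regions_of(thing, camera): "region" (420x560 bool, what is visible of it) and "point" ([column, row] in pixels, amid what is visible of it).
The state is a dict: "t": time; "q": joint angles; "joint_vel": joint speeds; "joint_torque": joint torques, N m; "eef_pos": TCP position; "tool_rot": TCP orientation; "contact_force": force on the tool from outside, world axes, zero at the start; "torque": the same for the moment, N m; "gripper_width": opening from 0.0 (shut) to 1.0 (fully open).
Only numpy, scipy, OpenCV 4.12 (cv2) and the standard library are available. Lean on these libraries where they do the work, as an engineer would, in place of code of your own. Each camera call takes 0.05 s, during which the arm holds its last target.

## Working session

There is one attempt and no reset: what is moved stays moved. The work goes in short steps, Python scripts to look and compute and a tool call to move; the robot and the scene stay as the last step left them, time stands still between calls to the robot, and variables do not carry over. Pictures are saved under pics/ and viewed, and the job is handed in when it is done.

Besides the shell and the picture viewer there is one more tool, called after ">>>" as name(argument=value, ...), one argument or row to a line, values as JSON. send_rows: Moves the arm, as the interface text tells. Its arguments: {"type":"object","properties":{"motion":{"type":"string"},"newtons":{"type":"number"}},"required":["motion"]}

```bash
ls; mkdir -p pics
python3 - <<'E'
from station import *
import cv2
o=get_obs(); print(o['t'],o['eef_pos'],o['tool_rot'],o['gripper_width'],hold_point_z)
for n in ['scene','top','wrist']:
    im=read_camera(n); cv2.imwrite(f'pics/{n}0.png',im[:,:,::-1])
    print(n,calibration(n))
E
```

```text
pics
0.0 [ 0.14767486 -0.65803911  0.23031391] [-8.98820319e-04  9.93911293e-01  1.10179420e-01 -1.70221657e-04] 1.001686694869373 0.0187
scene {'mtx': array([[404.32187132,   0.        , 270.41994756],
       [  0.        , 404.32187132, 209.64460186],
       [  0.        ,   0.        ,   1.        ]]), 'R': array([[-0.36906475,  0.92926235, -0.01620816],
       [ 0.75249844,  0.28853532, -0.59202489],
       [-0.54546981, -0.23069213, -0.80575668]]), 't': array([ 0.28785522, -0.30066037,  1.3350672 ])}
top {'mtx': array([[442.67879575,   0.        , 287.77550914],
       [  0.        , 442.67879575, 208.78433258],
       [  0.        ,   0.        ,   1.        ]]), 'R': array([[ 2.04743092e-04, -9.99931423e-01,  1.17092877e-02],
       [-9.98313591e-01, -8.84120956e-04, -5.80447362e-02],
       [ 5.80511081e-02, -1.16776568e-02, -9.98245311e-01]]), 't': array([-0.10184581,  0.5096163 ,  1.38082114])}
wrist {'mtx': array([[377.94861341,   0.        , 279.02887594],
       [  0.        , 377.94861341, 211.1852836 ],
       [  0.        ,   0.        ,   1.        ]]), 'hand_eye': array([[-4.66513843e-05, -9.57450886e-01, -2.88596254e-01,
         7.33823670e-02],
       [ 9.99999999e-01, -5.08533245e-05,  7.06237988e-06,
         5.92126457e-04],
       [-2.14379608e-05, -2.88596253e-01,  9.57450888e-01,
        -1.42567823e-01],
       [ 0.00000000e+00,  0.00000000e+00,  0.00000000e+00,
         1.00000000e+00]])}
```

View pics/scene0.png

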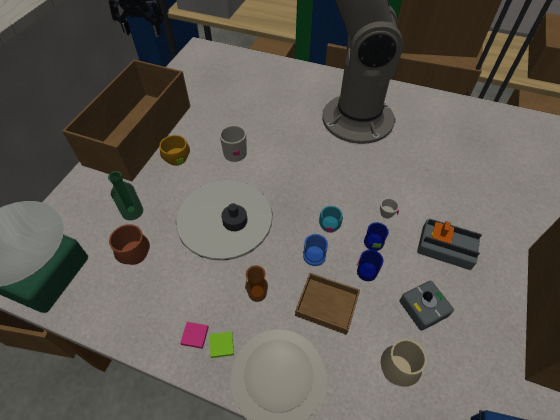

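View pics/top0.png

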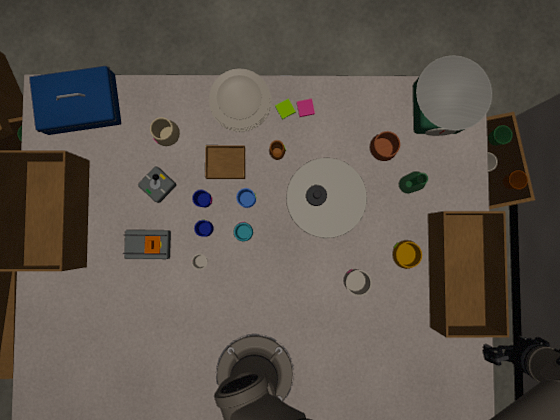

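```bash
cat > h.py <<'E'
from station import *
import numpy as np, cv2
from scipy.optimize import minimize, least_squares
CAL={}
def cal(n):
    if n not in CAL: CAL[n]=calibration(n)
    return CAL[n]
def RT(n):
    c=cal(n)
    return np.array(c['mtx']),np.array(c['R']),np.array(c['t'])
def proj(P,n,cam=None):
    K,R,t=cam or RT(n)
    x=(np.atleast_2d(P)@R.T+t)@K.T
    return x[:,:2]/x[:,2:]
def plane(px,z,n,cam=None):
    K,R,t=cam or RT(n)
    d=R.T@np.linalg.solve(K,[px[0],px[1],1.]); c=-R.T@t
    return c+d*(z-c[2])/d[2]
def qR(q):
    from scipy.spatial.transform import Rotation as Ro
    return Ro.from_quat([q[1],q[2],q[3],q[0]]).as_matrix()
def wristcam():
    o=get_obs(); c=cal('wrist'); H=np.array(c['hand_eye'])
    T=np.eye(4);T[:3,:3]=qR(o['tool_rot']);T[:3,3]=o['eef_pos']
    M=np.linalg.inv(T@H)
    return np.array(c['mtx']),M[:3,:3],M[:3,3]
def cylsil(x,y,prof,n,cam=None,z0=0):
    a=np.linspace(0,2*np.pi,40)
    P=np.concatenate([np.c_[x+r*np.cos(a),y+r*np.sin(a),np.full(40,z0+z)] for r,z in prof])
    return cv2.convexHull(proj(P,n,cam).astype(np.float32))
def fitcyl(regs,prof,z0=0,x0=None):
    # regs: list of (mask,name,cam)
    if x0 is None:
        m,n,cam=regs[0]; ys,xs=np.nonzero(m); x0=plane([xs.mean(),ys.mean()],z0+prof[-1][1]/2,n,cam)[:2]
    def sc(p):
        s=0
        for m,n,cam in regs:
            im=np.zeros((420,560),np.uint8)
            h=cylsil(p[0],p[1],prof,n,cam,z0)
            cv2.fillConvexPoly(im,np.round(h*16).astype(np.int32),255,cv2.LINE_AA,4)
            f=im/255.; s+=1-np.minimum(f,m).sum()/np.maximum(f,m).sum()
        return s/len(regs)
    r=minimize(sc,x0,method='Nelder-Mead',options=dict(initial_simplex=[x0,[x0[0]+.01,x0[1]],[x0[0],x0[1]+.01]],xatol=1e-4,fatol=1e-4))
    return r.x,1-r.fun
def snap(n,name):
    im=read_camera(n); cv2.imwrite(f'pics/{name}.png',im[:,:,::-1]); return im
E
python3 - <<'E'
from h import *
names=['glass_1','glass_2','glass_3','glass_4','iron_weight','tray','switch_box','reset_box','catch_tab','button_top','turntable','toggle_tip','weight_knob','white_mug','amber_vase','cream_jug','copper_pot','green_bottle','mustard_pot','tea_bowl']
read_camera('scene');read_camera('top')
for c in ['top','scene']:
  for n in names:
    r=regions_of(n,c)
    print(c,n,[(round(d['conf'],2),np.round(d['point']).tolist(),int(d['region'].sum()),np.round(plane(d['point'],0.03,c)[:2],3).tolist()) for d in r[:5]])
print(get_obs()['t'])
E
```

```text
top glass_1 [(0.7, [202.0, 232.0], 264, [0.437, 0.165]), (0.68, [203.0, 199.0], 260, [0.538, 0.163]), (0.62, [244.0, 201.0], 313, [0.534, 0.034]), (0.56, [244.0, 232.0], 318, [0.436, 0.034])]
top glass_2 [(0.7, [202.0, 232.0], 264, [0.437, 0.165]), (0.68, [203.0, 199.0], 260, [0.538, 0.163]), (0.62, [244.0, 201.0], 313, [0.534, 0.034]), (0.56, [244.0, 232.0], 318, [0.436, 0.034])]
top glass_3 [(0.7, [202.0, 232.0], 264, [0.437, 0.165]), (0.68, [203.0, 199.0], 260, [0.538, 0.163]), (0.62, [244.0, 201.0], 313, [0.534, 0.034]), (0.56, [244.0, 232.0], 318, [0.436, 0.034])]
top glass_4 [(0.7, [202.0, 232.0], 264, [0.437, 0.165]), (0.68, [203.0, 199.0], 260, [0.538, 0.163]), (0.62, [244.0, 201.0], 313, [0.534, 0.034]), (0.56, [244.0, 232.0], 318, [0.436, 0.034])]
top iron_weight [(0.61, [318.0, 194.0], 340, [0.556, -0.197])]
top tray [(0.55, [228.0, 160.0], 1320, [0.663, 0.087]), (0.42, [318.0, 194.0], 359, [0.555, -0.197])]
top switch_box [(0.61, [154.0, 185.0], 833, [0.582, 0.317])]
top reset_box [(0.75, [146.0, 241.0], 1411, [0.407, 0.339]), (0.45, [201.0, 198.0], 252, [0.542, 0.17])]
t
[... 2602 characters left out ...]
81, [235.0, 140.0], 871, [0.261, -0.324])]
scene amber_vase [(0.68, [426.0, 305.0], 1589, [0.593, 0.306]), (0.6, [258.0, 284.0], 635, [0.682, -0.07]), (0.39, [130.0, 240.0], 1297, [0.688, -0.422])]
scene cream_jug [(0.79, [405.0, 362.0], 1642, [0.737, 0.285]), (0.39, [132.0, 243.0], 1194, [0.693, -0.414]), (0.36, [130.0, 198.0], 990, [0.571, -0.499]), (0.16, [377.0, 238.0], 491, [0.456, 0.162])]
scene copper_pot [(0.71, [128.0, 244.0], 1245, [0.7, -0.42])]
scene green_bottle [(0.57, [128.0, 199.0], 1018, [0.577, -0.5])]
scene mustard_pot [(0.58, [174.0, 151.0], 730, [0.37, -0.474]), (0.48, [404.0, 363.0], 1619, [0.74, 0.284])]
scene tea_bowl [(0.72, [388.0, 209.0], 301, [0.356, 0.168])]
2.25
```

Run:
```python
from h import *
top=cv2.imread('pics/top0.png'); sc=cv2.imread('pics/scene0.png')
a=cv2.resize(top[160:265,110:180],None,fx=5,fy=5,interpolation=cv2.INTER_CUBIC)
b=cv2.resize(sc[210:335,395:490],None,fx=4.2,fy=4.2,interpolation=cv2.INTER_CUBIC)
print(a.shape,b.shape)
h=max(a.shape[0],b.shape[0]);im=np.zeros((h,a.shape[1]+b.shape[1],3),np.uint8)
im[:a.shape[0],:a.shape[1]]=a; im[:b.shape[0],a.shape[1]:]=b
cv2.imwrite('pics/crop1.png',im)
a=cv2.resize(top[140:185,200:250],None,fx=6,fy=6,interpolation=cv2.INTER_CUBIC)
b=cv2.resize(sc[270:335,290:365],None,fx=6,fy=6,interpolation=cv2.INTER_CUBIC)
h=max(a.shape[0],b.shape[0]);im=np.zeros((h,a.shape[1]+b.shape[1],3),np.uint8)
im[:a.shape[0],:a.shape[1]]=a; im[:b.shape[0],a.shape[1]:]=b
cv2.imwrite('pics/crop2.png',im)
# glass and others fits
prof={'glass_1':[(.027,0),(.027,.065)],'glass_2':[(.030,0),(.03,.05)],'glass_3':[(.026,0),(.026,.055)],'glass_4':[(.029,0),(.029,.06)]}
rt=regions_of('glass_1','top'); rs=regions_of('glass_1','scene')
for d in rt[:4]:
    p=plane(d['point'],.03,'top')
    e=min(rs,key=lambda e:np.linalg.norm(plane(e['point'],.03,'scene')-p))
    for g in prof:
        print(g,d['point'].round() if hasattr(d['point'],'round') else d['point'],*[np.round(v,4) for v in fitcyl([(d['region'],'top',None),(e['region'],'scene',None)],prof[g])])
w=[(regions_of('iron_weight',c)[0]['region'],c,None) for c in('top','scene')]
print('w',fitcyl(w,[(.032,0),(.032,.032),(.012,.064)],.05))
w=[(regions_of('turntable',c)[0]['region'],c,None) for c in('top','scene')]
for x in w: print('tt',fitcyl([x],[(.125,.04),(.125,.05)],0))
print('tt',fitcyl(w,[(.125,.04),(.125,.05)],0))
O={'white_mug':(.039,.08),'amber_vase':(.025,.1),'cream_jug':(.04,.1),'copper_pot':(.044,.08),'green_bottle':(.03,.15),'mustard_pot':(.044,.06),'tea_bowl':(.025,.04)}
for n,(r,h) in O.items():
    k={'amber_vase':1}.get(n,0)
    w=[(regions_of(n,'top')[0]['region'],'top',None),(regions_of(n,'scene')[k]['region'],'scene',None)]
    print(n,fitcyl(w,[(r,0),(r,h)],0))
```

```text
(525, 350, 3) (525, 399, 3)
glass_1 [201.9, 231.9] [0.4494 0.1578] 0.7216
glass_2 [201.9, 231.9] [0.446 0.159] 0.6705
glass_3 [201.9, 231.9] [0.4497 0.16  ] 0.8122
glass_4 [201.9, 231.9] [0.4484 0.1564] 0.6655
glass_1 [202.9, 199.4] [0.5399 0.1629] 0.7908
glass_2 [202.9, 199.4] [0.536  0.1645] 0.7354
glass_3 [202.9, 199.4] [0.5382 0.1631] 0.8374
glass_4 [202.9, 199.4] [0.5395 0.1631] 0.7331
glass_1 [244.5, 200.7] [0.5449 0.0283] 0.9072
glass_2 [244.5, 200.7] [0.5432 0.0279] 0.878
glass_3 [244.5, 200.7] [0.5444 0.0282] 0.888
glass_4 [244.5, 200.7] [0.5454 0.0282] 0.8869
glass_1 [244.1, 232.1] [0.4385 0.0382] 0.8172
glass_2 [244.1, 232.1] [0.4385 0.0378] 0.8045
glass_3 [244.1, 232.1] [0.4386 0.0374] 0.8351
glass_4 [244.1, 232.1] [0.4381 0.0377] 0.8005
w (array([ 0.55009502, -0.18631897]), np.float64(0.8418310450597808))
tt (array([ 0.54447984, -0.21882425]), np.float64(0.909018399602011))
tt (array([ 0.5429035 , -0.22382814]), np.float64(0.8551483181390284))
tt (array([ 0.54469572, -0.21973804]), np.float64(0.8792116068116265))
white_mug (array([ 0.28551509, -0.3145593 ]), np.float64(0.8995223377530226))
amber_vase (array([ 0.69340683, -0.06928856]), np.float64(0.7446650714282691))
cream_jug (array([0.74430649, 0.27701291]), np.float64(0.7375521029291237))
copper_pot (array([ 0.70755151, -0.40426915]), np.float64(0.7789049823563958))
green_bottle (array([ 0.59328854, -0.48520611]), np.float64(0.7315505126405139))
mustard_pot (array([ 0.36582047, -0.47534072]), np.float64(0.7543935646602985))
tea_bowl (array([0.34596798, 0.17152456]), np.float64(0.7033634988980527))
```

View pics/crop1.png

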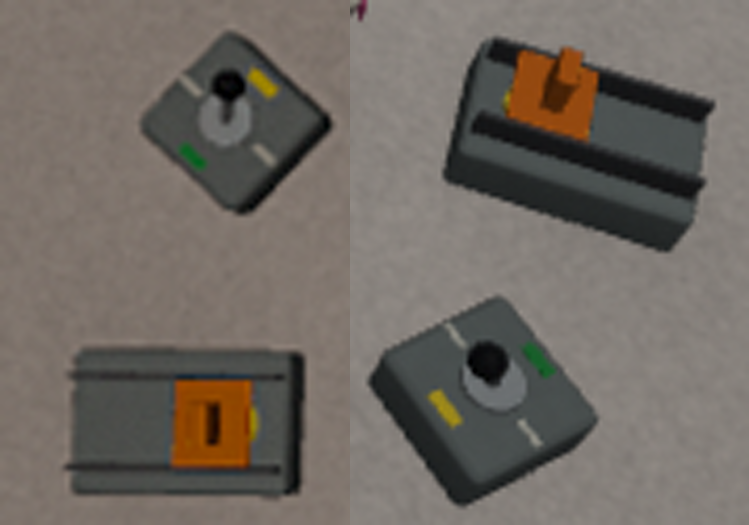

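View pics/crop2.png

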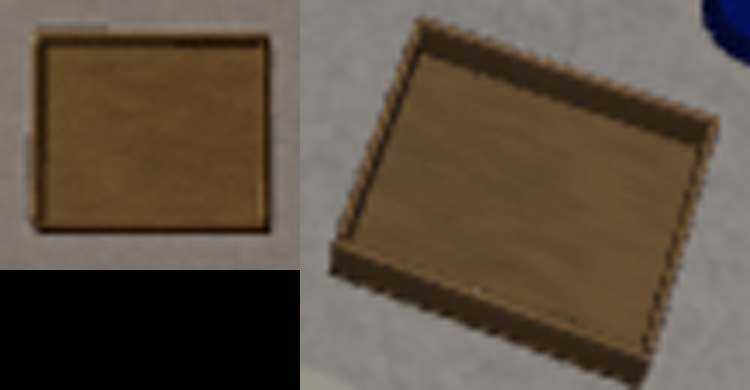

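```bash
cat >> h.py <<'E'
def boxfit(regs,dx,dy,h,x0):
    c=np.array([[sx*dx/2,sy*dy/2,z] for sx in(-1,1) for sy in(-1,1) for z in(0,h)])
    def sc(p):
        s=0;ca,sa=np.cos(p[2]),np.sin(p[2])
        P=np.c_[p[0]+ca*c[:,0]-sa*c[:,1],p[1]+sa*c[:,0]+ca*c[:,1],c[:,2]]
        for m,n,cam in regs:
            im=np.zeros((420,560),np.uint8)
            hh=cv2.convexHull(proj(P,n,cam).astype(np.float32))
            cv2.fillConvexPoly(im,np.round(hh*16).astype(np.int32),255,cv2.LINE_AA,4)
            f=im/255.; s+=1-np.minimum(f,m).sum()/np.maximum(f,m).sum()
        return s/len(regs)
    x0=np.array(x0,float)
    r=minimize(sc,x0,method='Nelder-Mead',options=dict(initial_simplex=[x0,x0+[.01,0,0],x0+[0,.01,0],x0+[0,0,.15]],xatol=1e-4,fatol=1e-4))
    return r.x,1-r.fun
E
python3 - <<'E'
from h import *
for n,d,x0 in [('switch_box',(.084,.084,.042),(.58,.315,-.75)),('reset_box',(.09,.134,.04),(.405,.335,0)),('tray',(.104,.124,.03),(.66,.09,0))]:
    R=[(regions_of(n,c)[0]['region'],c,None) for c in('top','scene')]
    for rr in ([R[0]],[R[1]],R): 
        r=boxfit(rr,*d,x0); print(n,np.round(r[0][:2],4),np.degrees(r[0][2]).round(1),round(r[1],3))
T=lambda x,y,z: plane([110+x/5-.4,160+y/5-.4],z,'top').round(4)
S=lambda x,y,z: plane([395+(x-350)/4.2-.4,210+y/4.2-.4],z,'scene').round(4)
print('ball',T(228,85,.0907),S(488,362,.0907))
print('green',T(193,157,.042),S(538,361,.042)); print('yellow',T(263,82,.042),S(444,408,.042))
print('white',T(190,85,.042),T(263,153,.042),S(457,334,.042),S(529,432,.042))
print('tab top',T(212,424,.089),S(572,52,.089))
print('tab box corners', T(206,403,.089),T(219,403,.089),T(206,445,.089),T(219,445,.089))
print('rails ends', T(75,376,.059),T(285,376,.059),T(68,467,.059),T(280,467,.059),S(490,45,.059),S(713,105,.059),S(478,118,.059),S(703,184,.059))
C=lambda x,y,z: plane([200+x/6-.4,140+y/6-.4],z,'top').round(4)
D=lambda x,y,z: plane([290+(x-300)/6-.4,270+y/6-.4],z,'scene').round(4)
print('tray', sum([C(38,36,.03),C(268,36,.03),C(38,230,.03),C(268,230,.03)])/4, sum([D(422,20,.03),D(716,122,.03),D(335,243,.03),D(650,360,.03)])/4)
K,R,t=RT('top');print('camtop',-R.T@t)
E
```

```text
switch_box [0.5855 0.3083] -42.6 0.897
switch_box [0.5872 0.3079] -36.0 0.852
switch_box [0.5856 0.3088] -40.8 0.87
reset_box [0.3989 0.3376] -1.0 0.93
reset_box [0.3986 0.3333] -2.6 0.933
reset_box [0.3987 0.336 ] -1.7 0.927
tray [0.6583 0.0969] 1.9 0.893
tray [0.6601 0.0947] 0.3 0.932
tray [0.6597 0.0961] -1.4 0.91
ball [0.6012 0.2952 0.0907] [0.6035 0.2931 0.0907]
green [0.5628 0.33   0.042 ] [0.5657 0.328  0.042 ]
yellow [0.6095 0.2877 0.042 ] [0.611  0.2855 0.042 ]
white [0.6075 0.3327 0.042 ] [0.5653 0.2869 0.042 ] [0.5655 0.2848 0.042 ] [0.6083 0.3292 0.042 ]
tab top [0.3993 0.3016 0.089 ] [0.391  0.3083 0.089 ]
tab box corners [0.4117 0.3054 0.089 ] [0.4117 0.2977 0.089 ] [0.3869 0.3049 0.089 ] [0.3869 0.2972 0.089 ]
rails ends [0.4277 0.3937 0.059 ] [0.4277 0.2667 0.059 ] [0.3727 0.3967 0.059 ] [0.3727 0.2689 0.059 ] [0.3786 0.2688 0.059 ] [0.3754 0.3961 0.059 ] [0.4334 0.2704 0.059 ] [0.4325 0.3953 0.059 ]
tray [0.6564   0.095125 0.03    ] [0.661875 0.09545  0.03    ]
camtop [ 0.42861954 -0.08526351  1.40917131]
```

>>> send_rows(
  motion="0 0 4 0 0 0 0;0 0 4 0 0 0 0;2 1 2 0 0 0 0;3.4 2 0 0 0 0 0;3.4 2 0 0 0 0 0;3.4 2 0 0 0 0 0;3.4 2 0 0 0 0 0;3.4 2 0 0 0 0 0;3.4 2 0 0 0 5 0;3.4 2 0 0 0 5 0;3 2.5 0 0 0 5 0;1.6 3.7 0 0 0 5 0;1.6 3.7 0 0 0 5 0;1.6 3.7 0 0 0 5 0;1.6 3.7 0 0 0 5 0;1.6 3.7 0 0 0 0 0;1.6 3.7 0 0 0 0 0;1 4 0 0 0 0 0",
)

```text
t: 5.05
eef_pos: [0.5442, -0.2119, 0.3369]
tool_rot: [0.004, 0.913, 0.407, -0.0]
contact_force: [0.5, 0.8, -0.1]
gripper_width: 1.003
```

>>> send_rows(
  motion="0.3 4 0 0 0 0 0;0.3 4 0 0 0 0 0;0.3 4 0 0 0 0 0;0.3 4 0 0 0 0 0;0.3 4 0 0 0 0 0;0.3 4 0 0 0 0 0;0.3 4 0 0 0 0 0;0.3 4 0 0 0 0 0;0.3 4 0 0 0 0 0;0.3 4 0 0 0 0 0;0.3 4 0 0 0 0 0;0.4 4 0 0 0 0 0;0.4 3 -2 0 0 0 0;0 0 -3 0 0 0 0;0 0 0 0 0 0 0",
)

```text
t: 6.3
eef_pos: [0.5813, 0.3312, 0.2896]
tool_rot: [0.003, 0.911, 0.412, 0.005]
contact_force: [-0.5, -1.9, -1.8]
gripper_width: 1.0
```

Run:
```python
from h import *
o=get_obs();print(o['t'],o['eef_pos'],o['q'].round(2) if hasattr(o['q'],'round') else o['q'])
W=wristcam(); im=snap('wrist','w1')
print('proj centre pivot/ball up', proj([[.587,.308,.042],[.602,.294,.0907]],'',W))
```

```text
6.3 [0.58130932 0.33124066 0.28956979] [-0.23  0.48 -0.56  1.48  0.27  1.25 -1.54]
proj centre pivot/ball up [[295.15030157 184.76580654]
 [319.70306206 196.54074987]]
```

View pics/w1.png

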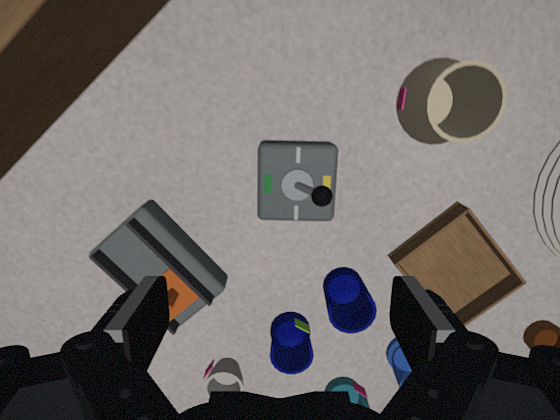

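>>> send_rows(
  motion="0.3 -1.2 -3 0 0 0 0;0.3 -1.2 -3 0 0 0 0;0 0 -4 0 0 0 0;0 0 -4 0 0 0 0;0 0 -3 0 0 0 0;0 0 0 0 0 0 0",
)

```text
t: 6.85
eef_pos: [0.5961, 0.303, 0.1323]
tool_rot: [0.003, 0.913, 0.407, 0.017]
contact_force: [-0.3, -0.5, -0.8]
gripper_width: 1.001
```

>>> send_rows(
  motion="-0.4 0.2 0 -0.8 1.8 0 0;-0.4 0.2 -2 0 0 0 0;0 0 -2 0 0 0 0;0 0 -1.5 0 0 0 0;0 0 0 0 0 0 0",
)

```text
t: 7.27
eef_pos: [0.5974, 0.3036, 0.0894]
tool_rot: [0.005, 0.916, 0.402, 0.006]
contact_force: [0.2, -1.7, -0.5]
gripper_width: 1.001
```

>>> send_rows(
  motion="-0.8 0.3 -0.7 0 0 0 0;-0.4 0.2 -0.5 0 0 0 0;0 0 0 0 0 0 0",
)

```text
t: 7.52
eef_pos: [0.5878, 0.309, 0.0818]
tool_rot: [0.005, 0.916, 0.401, 0.009]
contact_force: [-0.4, -0.2, -0.2]
gripper_width: 0.999
```

>>> send_rows(
  motion="0 0 -0.5 0 0 0 0.3;0 0 0 0 0 0 0.5;0 0 0 0 0 0 0.6;0 0 0 0 0 0 0.7;0 0 0 0 0 0 0.72;0 0 0 0 0 0 0.72;0 0 0 0 0 0 0.72",
  newtons=20,
)

```text
t: 8.1
eef_pos: [0.5995, 0.3027, 0.0842]
tool_rot: [0.011, 0.917, 0.397, 0.017]
contact_force: [0.2, -1.6, 0.0]
gripper_width: 0.274
```

Run:
```python
from h import *
W=wristcam(); im=snap('wrist','w2')
```

```text
(no output)
```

View pics/w2.png

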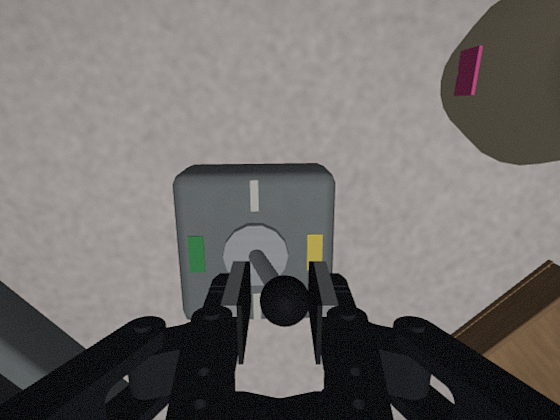

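>>> send_rows(
  motion="-0.8 0.7 -0.5 0.4 2.3 0 0.72;-0.8 0.7 -0.3 0 0 0 0.72;-0.4 0.35 -0.2 0 0 0 0.72",
)

```text
t: 8.4
eef_pos: [0.5814, 0.3196, 0.0749]
tool_rot: [0.001, 0.918, 0.396, 0.001]
contact_force: [-0.3, -0.0, -0.9]
gripper_width: 0.28
```

Run:
```python
from h import *
print(get_obs()['eef_pos']);W=wristcam(); im=snap('wrist','w3'); print(get_obs()['eef_pos'])
```

```text
[0.58143409 0.31956144 0.07493901]
[0.58000145 0.32027111 0.07430256]
```

View pics/w3.png

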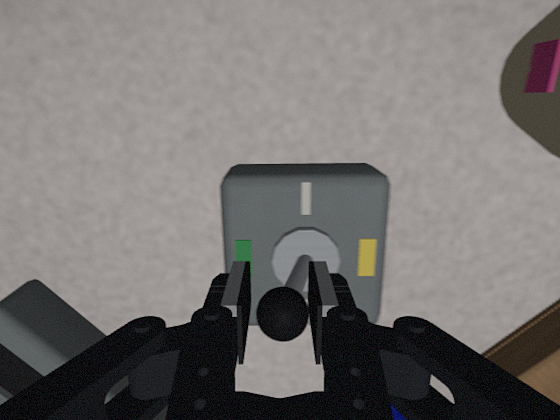

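>>> send_rows(
  motion="0.4 -0.5 0.1 0 0 0 0.72;0.4 -0.4 0 0 0 0 0.72",
)

```text
t: 8.62
eef_pos: [0.584, 0.316, 0.0752]
tool_rot: [-0.002, 0.916, 0.4, -0.0]
contact_force: [-1.5, 1.4, 2.7]
gripper_width: 0.283
```

>>> send_rows(
  motion="0.4 -0.5 0.1 0 0 0 0.72",
)

```text
t: 8.7
eef_pos: [0.5873, 0.3118, 0.0761]
tool_rot: [-0.003, 0.916, 0.401, -0.0]
contact_force: [0.1, 0.5, 0.7]
gripper_width: 0.282
```

Run:
```python
from h import *
print(get_obs()['eef_pos']);W=wristcam(); im=snap('wrist','w4'); print(get_obs()['eef_pos'])
```

```text
[0.58729844 0.31179385 0.07611278]
[0.58910285 0.30950805 0.07628302]
```

View pics/w4.png

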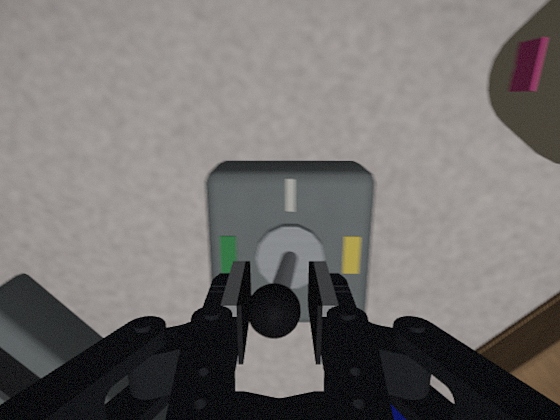

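>>> send_rows(
  motion="0.3 -0.3 0 0 0 0 0.72;0 0 0 0 0 0 0.72",
)

```text
t: 8.92
eef_pos: [0.5933, 0.3049, 0.0764]
tool_rot: [-0.001, 0.917, 0.399, 0.0]
contact_force: [-1.2, 1.3, 1.4]
gripper_width: 0.28
```

Run:
```python
from h import *
print(get_obs()['eef_pos']);W=wristcam(); im=snap('wrist','w5'); print(get_obs()['eef_pos'])
print(proj([[.588,.3075,.095],[.588,.3075,.045]],'',W))
```

```text
[0.5932854  0.30488997 0.07638547]
[0.59303038 0.3051343  0.07631756]
[[262.44771325 307.57435576]
 [266.94827087 254.1868941 ]]
```

View pics/w5.png

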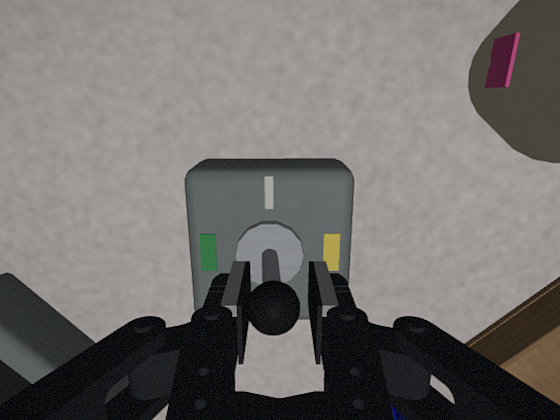

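>>> send_rows(
  motion="-0.2 0.1 0 0 0 0 0.5;0 0 0 0 0 0 0.3;0 0 0 0 0 0 0.2;0 0 2 0 0 0 0.2;0 0 4 0 0 0 0.2;0 0 4 0 0 0 0.2;0 0 4 0 0 0 0.2;0 0 0 0 0 0 0.2",
)

```text
t: 9.63
eef_pos: [0.5885, 0.3005, 0.2168]
tool_rot: [0.001, 0.917, 0.398, -0.005]
contact_force: [1.0, 0.5, 1.5]
gripper_width: 0.798
```

Run:
```python
from h import *
print(get_obs()['eef_pos']);W=wristcam(); im=snap('wrist','w6'); print(get_obs()['eef_pos'])
print(proj([[.588,.3075,.095],[.588,.3075,.045]],'',W))
```

```text
[0.58845405 0.30047345 0.21675949]
[0.58735112 0.29933967 0.21324817]
[[271.71297687 194.33609015]
 [272.95468957 179.22716853]]
```

View pics/w6.png

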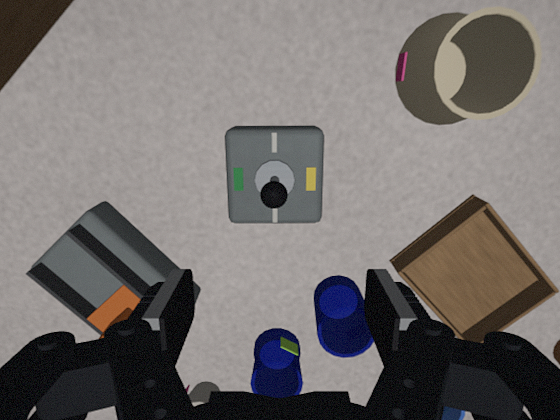

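>>> send_rows(
  motion="-0.3 -4 0.3 0 0 0 0;-0.3 -4 0.3 0 0 0 0;-0.3 -4 0 0 0 0 0;-0.3 -4 0 0 0 0 0;-0.3 -4 0 0 0 0 0;-0.3 -4 0 0 0 0 0;-0.3 -4 0 0 0 0 0;-0.3 -4 0 0 0 0 0;-0.3 -4 0 0 0 0 0;-0.3 -4 0 0 0 0 0;-0.3 -3 0 0 0 0 0;0 -1 0 0 0 0 0;0 0 0 0 0 0 0",
)

```text
t: 10.77
eef_pos: [0.5383, -0.1573, 0.2077]
tool_rot: [-0.001, 0.917, 0.4, -0.015]
contact_force: [0.2, 0.5, -0.4]
gripper_width: 1.0
```

```bash
cat >> h.py <<'E'
def st():
    o=get_obs(); R=qR(o['tool_rot']); z=R[:,2]; y=R[:,1]
    print('t',round(o['t'],2),'pos',np.round(o['eef_pos'],4),'yaw_y',np.degrees(np.arctan2(y[1],y[0])).round(1),'fix',np.degrees([-z[1],z[0]]).round(1),'F',np.round(o['contact_force'],1),'w',round(o['gripper_width'],3),'q',np.round(o['q'],2))
E
python3 - <<'E'
from h import *
st();W=wristcam(); im=snap('wrist','w7'); st()
print(proj([[.55,-.186,.114],[.55,-.186,.05]],'',W))
E
```

```text
t 10.77 pos [ 0.5383 -0.1573  0.2077] yaw_y -42.9 fix [ 0.5 -1.6] F [ 0.2  0.5 -0.4] w 1.0 q [ 0.51  0.36 -0.44  1.82  0.19  1.03 -0.75]
t 10.82 pos [ 0.5382 -0.1562  0.2075] yaw_y -42.8 fix [ 0.5 -1.6] F [-0.1 -0.5  0.2] w 1.003 q [ 0.51  0.36 -0.44  1.82  0.19  1.03 -0.75]
[[322.84015709 229.25833008]
 [315.41887215 201.36713597]]
```

View pics/w7.png

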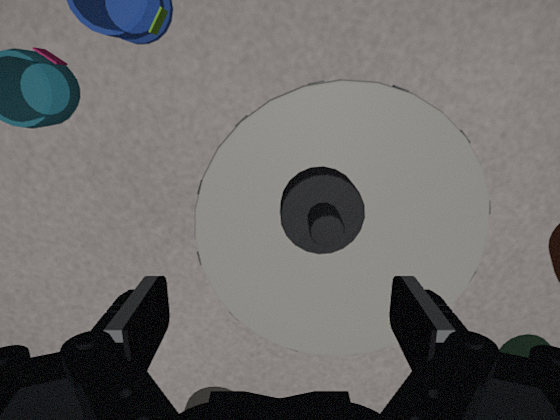

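>>> send_rows(
  motion="0.5 -1.2 -2 0.5 -1.6 0 0;0.5 -1.2 -3 0 0 0 0;0.2 -0.4 -3 0 0 0 0;0 0 -2 0 0 0 0;0 0 -1 0 0 0 0;0 0 0 0 0 0 0",
)

```text
t: 11.32
eef_pos: [0.554, -0.1707, 0.0938]
tool_rot: [-0.002, 0.913, 0.407, 0.004]
contact_force: [-0.1, -0.5, 0.0]
gripper_width: 1.002
```

Run:
```python
from h import *
st()
```

```text
t 11.32 pos [ 0.554  -0.1707  0.0938] yaw_y -41.9 fix [-0.3  0.3] F [-0.1 -0.5  0. ] w 1.002 q [ 0.5   0.52 -0.4   1.88  0.27  0.79 -0.77]
```

>>> send_rows(
  motion="-0.1 -1 -0.3 0 0 0 0;-0.1 -0.7 -0.3 0 0 0 0;0 0 0 0 0 0 0",
)

```text
t: 11.57
eef_pos: [0.5537, -0.1845, 0.089]
tool_rot: [-0.002, 0.912, 0.41, 0.005]
contact_force: [-0.7, 0.3, -0.2]
gripper_width: 0.997
```

Run:
```python
from h import *
st();W=wristcam(); im=snap('wrist','w8')
```

```text
t 11.57 pos [ 0.5537 -0.1845  0.089 ] yaw_y -41.5 fix [-0.4  0.4] F [-0.7  0.3 -0.2] w 0.997 q [ 0.53  0.53 -0.4   1.88  0.27  0.78 -0.74]
```

View pics/w8.png

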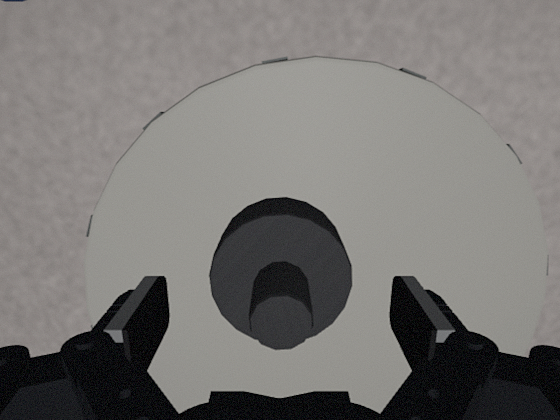

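>>> send_rows(
  motion="-0.1 -0.2 -0.4 0 0 0 0.3;0 0 0 0 0 0 0.6;0 0 0 0 0 0 1;0 0 0 0 0 0 1;0 0 0 0 0 0 1;0 0 0 0 0 0 1;0 0 0 0 0 0 1",
  newtons=80,
)

```text
t: 12.2
eef_pos: [0.5541, -0.1865, 0.0884]
tool_rot: [-0.001, 0.912, 0.41, 0.007]
contact_force: [1.1, 0.0, -2.5]
gripper_width: 0.252
```

>>> send_rows(
  motion="0 0 2 0 0 0 1;0 0 3 0 0 0 1;0 0 4 0 0 0 1;0 0 2 0 0 0 1",
)

```text
t: 12.53
eef_pos: [0.5453, -0.1847, 0.1912]
tool_rot: [-0.008, 0.912, 0.411, -0.002]
contact_force: [1.5, -1.2, -6.5]
gripper_width: 0.255
```

Run:
```python
from h import *
st();W=wristcam(); im=snap('wrist','w9')
```

```text
t 12.53 pos [ 0.5453 -0.1847  0.1912] yaw_y -41.5 fix [-0.7 -0.5] F [ 1.5 -1.2 -6.5] w 0.255 q [ 0.57  0.4  -0.44  1.8   0.19  0.99 -0.67]
```

View pics/w9.png

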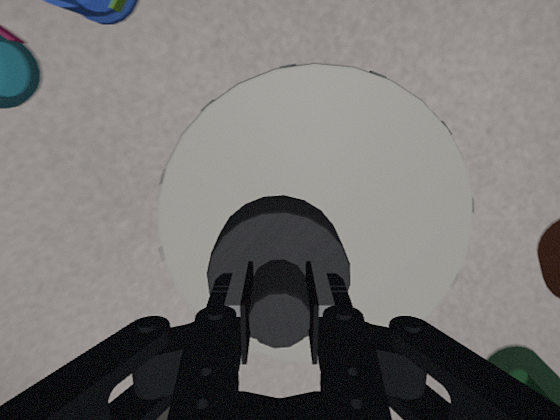

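>>> send_rows(
  motion="1.6 4 0 -0.7 -0.5 0 1;1.6 4 0 0 0 0 1;1.6 4 0 0 0 0 1;1.6 4 0 0 0 0 1;1.6 4 0 0 0 0 1;1.6 4 0 0 0 0 1;1.2 2.5 0 0 0 0 1;0.3 1 0 0 0 0 1;0 0 0 0 0 0 1",
)

```text
t: 13.33
eef_pos: [0.6464, 0.0889, 0.1765]
tool_rot: [-0.001, 0.915, 0.404, -0.009]
contact_force: [-0.8, 0.7, -6.1]
gripper_width: 0.254
```

Run:
```python
from h import *
st();W=wristcam(); im=snap('wrist','w10');st()
print(proj([[.66+a,.0955+b,.03] for a in(-.052,.052) for b in(-.062,.062)],'',W))
```

```text
t 13.33 pos [0.6464 0.0889 0.1765] yaw_y -42.3 fix [ 0.3 -1. ] F [-0.8  0.7 -6.1] w 0.254 q [ 0.1   0.55 -0.47  1.62  0.28  1.06 -1.19]
t 13.38 pos [0.6457 0.0877 0.1761] yaw_y -42.3 fix [ 0.4 -1.1] F [-1.4  1.8 -7.5] w 0.251 q [ 0.1   0.55 -0.47  1.63  0.28  1.06 -1.19]
[[290.66116913 268.32824695]
 [183.12506257 159.5632112 ]
 [389.93329761 187.56390394]
 [283.63427917  61.75196301]]
```

View pics/w10.png

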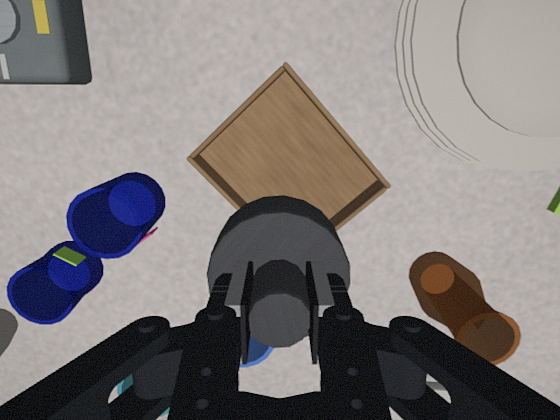

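>>> send_rows(
  motion="0.7 0.5 -2 0.4 -1.1 0 1;0.7 0.4 -3 0 0 0 1;0.2 0 -3 0 0 0 1;0 0 -2 0 0 0 1;0 0 0 0 0 0 1",
)

```text
t: 13.8
eef_pos: [0.6592, 0.0852, 0.0678]
tool_rot: [0.003, 0.916, 0.401, -0.003]
contact_force: [-1.6, -0.4, -7.4]
gripper_width: 0.256
```

Run:
```python
from h import *
st()
```

```text
t 13.8 pos [0.6592 0.0852 0.0678] yaw_y -42.8 fix [ 0.5 -0.2] F [-1.6 -0.4 -7.4] w 0.256 q [ 0.07  0.68 -0.42  1.68  0.35  0.87 -1.25]
```

>>> send_rows(
  motion="0 0.6 -1 0 0 0 1;0 0.6 -0.8 0 0 0 1;0 0 -0.4 0 0 0 1;0 0 -0.3 0 0 0 1",
)

```text
t: 14.13
eef_pos: [0.6584, 0.0914, 0.0426]
tool_rot: [0.005, 0.918, 0.397, -0.005]
contact_force: [-12.9, -6.3, 29.2]
gripper_width: 0.252
```

>>> send_rows(
  motion="0 0 0 0 0 0 0.6;0 0 0 0 0 0 0.4;0 0 0 0 0 0 0.4;0 0 0 0 0 0 0.4;0 0 2 0 0 0 0.4;0 0 4 0 0 0 0.4;0 0 4 0 0 0 0.4;0 0 4 0 0 0 0.4;0 0 2 0 0 0 0.4",
)

```text
t: 14.88
eef_pos: [0.6621, 0.0934, 0.2139]
tool_rot: [0.006, 0.917, 0.398, -0.0]
contact_force: [1.0, -0.1, 0.0]
gripper_width: 0.598
```

Run:
```python
from h import *
st();W=wristcam(); im=snap('wrist','w11');st()
```

```text
t 14.88 pos [0.6621 0.0934 0.2139] yaw_y -43.1 fix [0.6 0.2] F [ 1.  -0.1  0. ] w 0.598 q [ 0.09  0.52 -0.47  1.56  0.27  1.12 -1.2 ]
t 14.93 pos [0.6638 0.094  0.2173] yaw_y -43.1 fix [0.6 0.5] F [1.8 0.8 2.7] w 0.601 q [ 0.09  0.52 -0.47  1.56  0.27  1.12 -1.2 ]
```

View pics/w11.png

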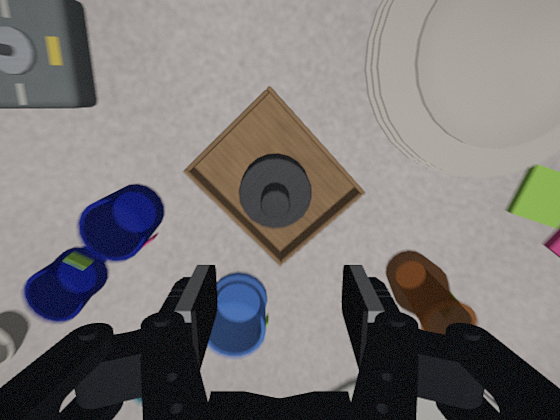

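>>> send_rows(
  motion="-3 2.3 0 0.6 0.5 6 0;-3 2.3 0 0 0 6 0;-3 2.3 0 0 0 6 0;-3 2.3 0 0 0 6 0;-3 2.3 0 0 0 6 0;-3 2.3 0 0 0 6 0;-3 2.3 0 0 0 6 0;-3 2.3 0 0 0 1 0;-1.5 1.2 -1 0 0 0 0;0 0 -1 0 0 0 0;0 0 0 0 0 0 0",
)

```text
t: 15.85
eef_pos: [0.4038, 0.2971, 0.2088]
tool_rot: [0.004, 0.695, 0.719, 0.017]
contact_force: [0.2, -1.4, 1.0]
gripper_width: 0.999
```

Run:
```python
from h import *
st();W=wristcam(); im=snap('wrist','w12');st()
print(proj([[.400,.303,.089],[.4,.307,.06]],'',W))
```

```text
t 15.85 pos [0.4038 0.2971 0.2088] yaw_y 1.9 fix [-1.1  1.6] F [ 0.2 -1.4  1. ] w 0.999 q [-0.08  0.29 -0.79  1.97  0.27  0.95 -0.97]
t 15.9 pos [0.4042 0.2975 0.2096] yaw_y 1.9 fix [-1.2  1.6] F [-1.2  0.4 -0.3] w 0.995 q [-0.08  0.29 -0.79  1.97  0.27  0.95 -0.97]
[[269.1754539  197.91365056]
 [269.18639107 184.27470058]]
```

View pics/w12.png

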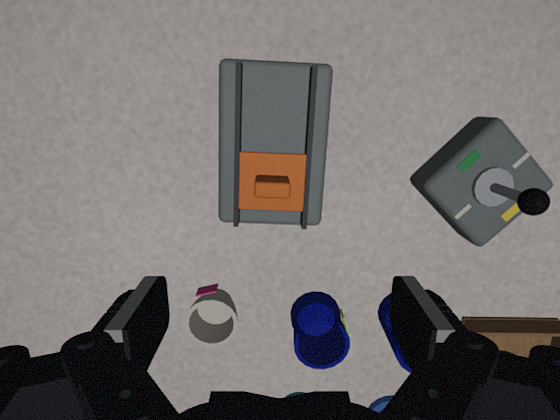

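>>> send_rows(
  motion="0 0.5 -3 -1.2 1.6 -2.5 0;-0.1 0.5 -3 0 0 0 0;0 0 -3 0 0 0 0;0 0 -2 0 0 0 0;0 0 -1 0 0 0 0;0 0 0 0 0 0 0",
)

```text
t: 16.4
eef_pos: [0.415, 0.3049, 0.0885]
tool_rot: [0.004, 0.717, 0.697, 0.004]
contact_force: [-0.4, 0.4, 0.1]
gripper_width: 1.002
```

Run:
```python
from h import *
st();W=wristcam(); im=snap('wrist','w13');st()
print(proj([[.402,.307,.089],[.4,.307,.06]],'',W))
```

```text
t 16.4 pos [0.415  0.3049 0.0885] yaw_y -1.6 fix [-0.   0.6] F [-0.4  0.4  0.1] w 1.002 q [-0.21  0.49 -0.68  2.03  0.45  0.76 -1.19]
t 16.45 pos [0.4154 0.3051 0.0894] yaw_y -1.6 fix [-0.1  0.7] F [-0.  -0.5  0.1] w 1.0 q [-0.21  0.49 -0.68  2.03  0.45  0.76 -1.19]
[[247.37436287 276.69809284]
 [247.41892446 249.84509407]]
```

View pics/w13.png

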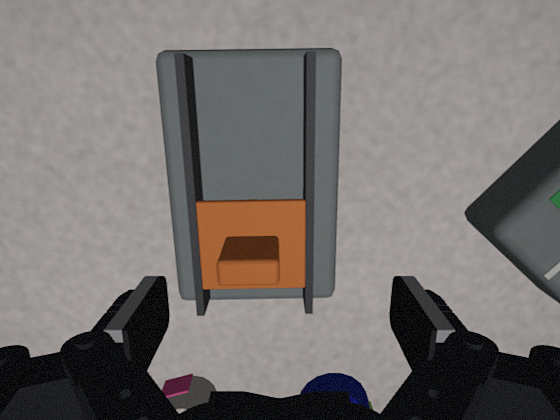

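>>> send_rows(
  motion="-0.7 0.4 -0.8 0 0 0 0;-0.7 0.2 -0.8 0 0 0 0;-0.2 0 -0.4 0 0 0 0;0 0 0 0 0 0 0",
)

```text
t: 16.78
eef_pos: [0.4037, 0.3119, 0.0729]
tool_rot: [0.005, 0.719, 0.695, 0.009]
contact_force: [0.0, -0.0, -0.0]
gripper_width: 1.0
```

>>> send_rows(
  motion="-0.1 -0.1 -0.5 0 0 0 0.3;0 0 -0.2 0 0 0 0.5;0 0 0 0 0 0 0.8;0 0 0 0 0 0 0.8;0 0 0 0 0 0 0.8;0 0 0 0 0 0 0.8",
  newtons=40,
)

```text
t: 17.28
eef_pos: [0.4022, 0.3118, 0.0679]
tool_rot: [0.005, 0.719, 0.695, 0.009]
contact_force: [1.8, -0.2, 0.1]
gripper_width: 0.296
```

Run:
```python
from h import *
st();W=wristcam(); im=snap('wrist','w14');st()
```

```text
t 17.28 pos [0.4022 0.3118 0.0679] yaw_y -1.9 fix [-0.3  1.1] F [ 1.8 -0.2  0.1] w 0.296 q [-0.26  0.51 -0.65  2.06  0.49  0.71 -1.27]
t 17.33 pos [0.4023 0.3117 0.0679] yaw_y -2.0 fix [-0.4  1.1] F [-3.7 -0.   5.1] w 0.293 q [-0.26  0.51 -0.65  2.06  0.49  0.71 -1.27]
```

View pics/w14.png

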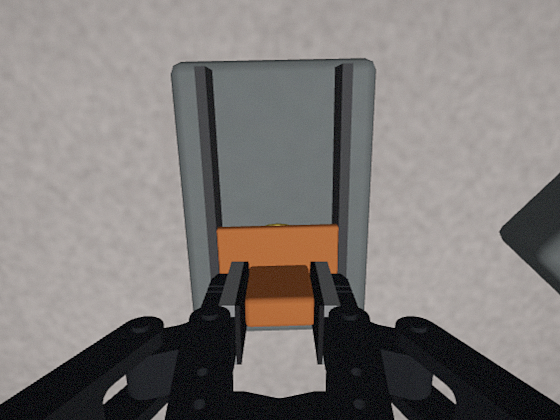

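Gripped on the tab. Slide +y.

>>> send_rows(
  motion="0 1 0 0 0 0 0.9;0 1 0 0 0 0 0.9;0 1 0 0 0 0 0.9;0 1 0 0 0 0 0.9;0 1 0 0 0 0 0.9;0 0.8 0 0 0 0 0.9",
)

```text
t: 17.83
eef_pos: [0.403, 0.3622, 0.0675]
tool_rot: [0.012, 0.721, 0.693, 0.001]
contact_force: [-7.0, -42.6, 45.6]
gripper_width: 0.296
```

Run:
```python
from h import *
st()
```

```text
t 17.83 pos [0.403  0.3622 0.0675] yaw_y -2.3 fix [0.9 1. ] F [ -7.  -42.6  45.6] w 0.296 q [-0.36  0.56 -0.64  1.97  0.51  0.77 -1.34]
```

>>> send_rows(
  motion="0 -0.1 0.2 0 0 0 0.9;0 0 0 0 0 0 0.5;0 0 0 0 0 0 0.3;0 0 2 0 0 0 0.3;0 0 4 0 0 0 0.3;0 0 2 0 0 0 0.3;0 0 0 0 0 0 0.3",
)

```text
t: 18.42
eef_pos: [0.4016, 0.365, 0.1494]
tool_rot: [0.011, 0.72, 0.694, -0.001]
contact_force: [0.1, 0.6, 0.8]
gripper_width: 0.701
```

Run:
```python
from h import *
st();W=wristcam(); im=snap('wrist','w15');st()
im=snap('top','t1')
print(proj([[.402,.307,.052],[.402,.361,.089]],'',W))
cv2.imwrite('pics/t1c.png',cv2.resize(im[160:265,110:180,::-1],None,fx=5,fy=5,interpolation=cv2.INTER_CUBIC))
```

```text
t 18.42 pos [0.4016 0.365  0.1494] yaw_y -2.1 fix [1.  0.7] F [0.1 0.6 0.8] w 0.701 q [-0.3   0.45 -0.71  1.91  0.39  0.92 -1.24]
t 18.47 pos [0.4014 0.3649 0.1483] yaw_y -2.1 fix [1.  0.7] F [-0.   0.9  0.2] w 0.696 q [-0.3   0.45 -0.71  1.91  0.39  0.92 -1.25]
[[280.76489929 287.57418008]
 [278.525172   235.70639599]]
```

View pics/w15.png

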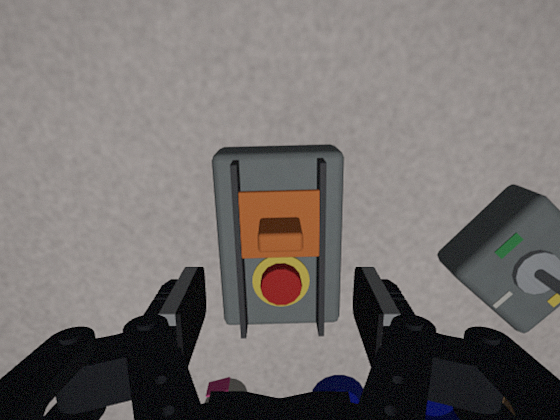

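View pics/t1c.png

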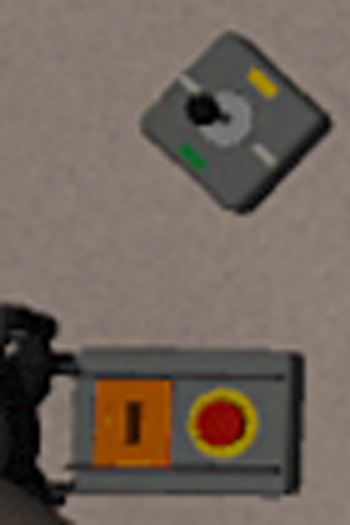

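```bash
cat >> h.py <<'E'
def camfrom(pos,rot):
    c=cal('wrist'); H=np.array(c['hand_eye']); T=np.eye(4);T[:3,:3]=qR(np.array(rot)/np.linalg.norm(rot));T[:3,3]=pos
    M=np.linalg.inv(T@H); return np.array(c['mtx']),M[:3,:3],M[:3,3]
E
python3 - <<'E'
from h import *
A=camfrom([.415,.3049,.0885],[.004,.717,.697,.004]); B=camfrom([.4016,.365,.1494],[.011,.72,.694,-.001])
f=lambda p,z,c: plane(p,z,'',c).round(4)
print('closed +y edge',f([251,201],.06,A),'-y edge',f([251,289],.06,A),'box +y',f([251,52],.04,A),'box -y',f([257,297],.04,A))
print('open +y edge',f([279,191],.06,B),'-y edge',f([280,258],.06,B),'box +y',f([279,148],.04,B),'box -y',f([282,324],.04,B),'button',f([281,285],.052,B))
T=lambda x,y,z: plane([110+x/5-.4,160+y/5-.4],z,'top').round(4)
print('top closed',T(174,424,.06),T(250,424,.06),'open',T(94,424,.06),T(171,424,.06),'button',T(221,423,.052))
E
```

```text
closed +y edge [0.403  0.3316 0.06  ] -y edge [0.4007 0.2857 0.06  ] box +y [0.4051 0.3984 0.04  ] box -y [0.4021 0.2698 0.04  ]
open +y edge [0.4035 0.3798 0.06  ] -y edge [0.4024 0.3337 0.06  ] box +y [0.4046 0.4039 0.04  ] box -y [0.402  0.2689 0.04  ] button [0.4024 0.3091 0.052 ]
top closed [0.3987 0.333  0.06  ] [0.3987 0.2872 0.06  ] open [0.3987 0.3813 0.06  ] [0.3987 0.3348 0.06  ] button [0.3991 0.307  0.052 ]
```

>>> send_rows(
  motion="0 -1.3 0 1 0.7 2 1;0 -1.3 0 0 0 0 1;0 -0.9 -1 0 0 0 1;0 0 -2 0 0 0 1;0 0 -2 0 0 0 1;0 0 -1 0 0 0 1;0 0 0 0 0 0 1",
)

```text
t: 19.1
eef_pos: [0.3984, 0.3245, 0.0788]
tool_rot: [-0.0, 0.709, 0.705, -0.004]
contact_force: [-1.0, -0.7, -0.5]
gripper_width: -0.002
```

Run:
```python
from h import *
st();W=wristcam(); im=snap('wrist','w16');st()
```

```text
t 19.1 pos [0.3984 0.3245 0.0788] yaw_y -0.3 fix [ 0.3 -0.3] F [-1.  -0.7 -0.5] w -0.002 q [-0.27  0.51 -0.67  2.02  0.46  0.76 -1.22]
t 19.15 pos [0.3985 0.3247 0.0795] yaw_y -0.3 fix [ 0.3 -0.3] F [-0.2  0.3 -0.8] w -0.002 q [-0.27  0.51 -0.67  2.02  0.46  0.77 -1.22]
```

View pics/w16.png

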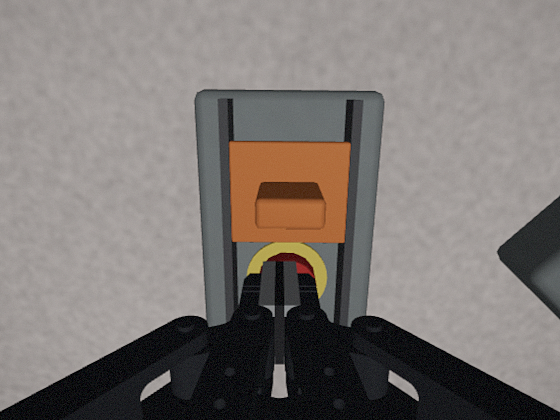

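>>> send_rows(
  motion="0.2 0.8 -0.4 0 0 0 1;0.1 0.8 -0.2 0 0 0 1;0 0.5 0 0 0 0 1",
)

```text
t: 19.4
eef_pos: [0.4021, 0.3428, 0.0734]
tool_rot: [0.003, 0.71, 0.704, -0.007]
contact_force: [-2.8, -20.7, 18.7]
gripper_width: -0.002
```

>>> send_rows(
  motion="0 0.3 0 0 0 0 1;0 0.3 0 0 0 0 1",
)

```text
t: 19.57
eef_pos: [0.4021, 0.3424, 0.0736]
tool_rot: [0.008, 0.711, 0.703, -0.014]
contact_force: [-2.4, -10.5, 8.3]
gripper_width: -0.006
```

Run:
```python
from h import *
st();W=wristcam(); im=snap('wrist','w17');st()
im=snap('top','t2')
cv2.imwrite('pics/t2c.png',cv2.resize(im[215:265,110:180,::-1],None,fx=10,fy=10,interpolation=cv2.INTER_CUBIC))
im=cv2.imread('pics/top0.png')
cv2.imwrite('pics/t0c.png',cv2.resize(im[215:265,110:180],None,fx=10,fy=10,interpolation=cv2.INTER_CUBIC))
```

```text
t 19.57 pos [0.4021 0.3424 0.0736] yaw_y -0.6 fix [ 1.7 -0.5] F [ -2.4 -10.5   8.3] w -0.006 q [-0.32  0.55 -0.65  1.98  0.47  0.8  -1.26]
t 19.62 pos [0.4021 0.3424 0.0736] yaw_y -0.6 fix [ 1.8 -0.5] F [ -1.5 -12.6   8.1] w 0.004 q [-0.32  0.55 -0.65  1.98  0.47  0.8  -1.26]
```

View pics/w17.png

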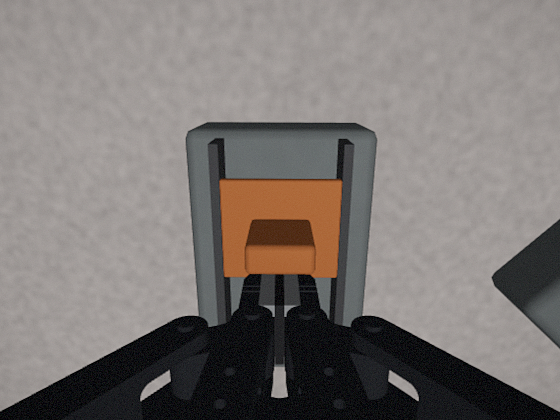

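View pics/t2c.png

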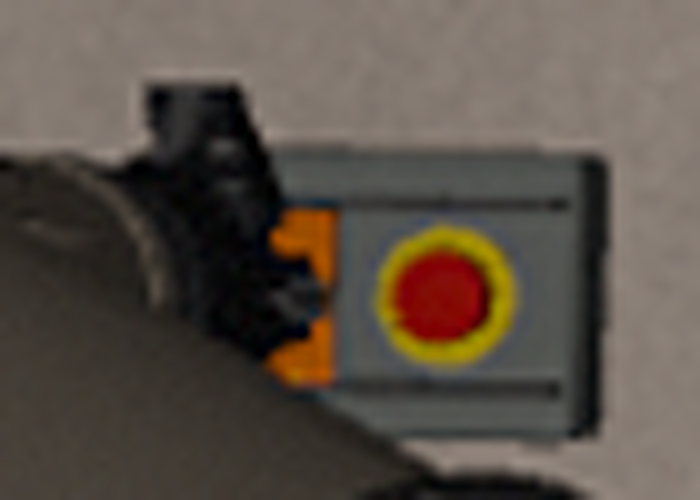

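View pics/t0c.png

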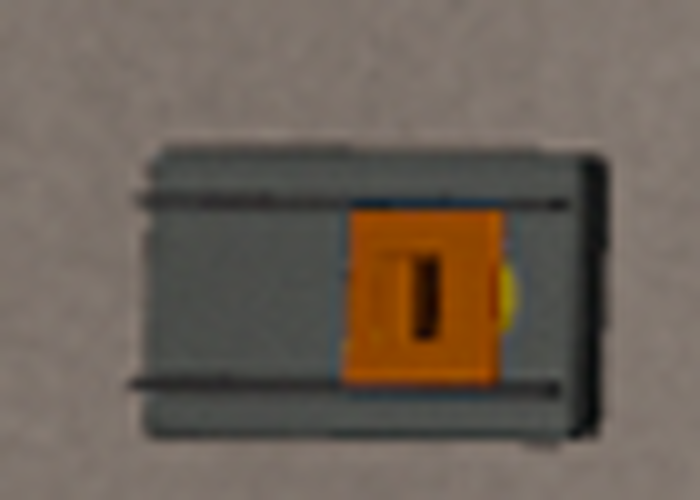

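>>> send_rows(
  motion="0 -0.9 0 1.8 -0.5 0 1;0 -1 0 0 0 0 1;0 -0.9 0 0 0 0 1;0 -0.3 0 0 0 0 1;0 0 -0.5 0 0 0 1;0 0 0 0 0 0 1",
)

```text
t: 20.17
eef_pos: [0.4039, 0.3139, 0.0712]
tool_rot: [0.0, 0.711, 0.704, 0.003]
contact_force: [-1.6, -1.1, 0.1]
gripper_width: 0.001
```

Run:
```python
from h import *
st()
```

```text
t 20.17 pos [0.4039 0.3139 0.0712] yaw_y -0.6 fix [-0.3  0.3] F [-1.6 -1.1  0.1] w 0.001 q [-0.25  0.52 -0.66  2.04  0.47  0.73 -1.22]
```

>>> send_rows(
  motion="-0.2 -0.5 -0.5 0 0 0 1;-0.1 -0.4 -0.7 0 0 0 1;0 0 -0.6 0 0 0 1;0 0 -0.5 0 0 0 1",
)

```text
t: 20.5
eef_pos: [0.4013, 0.3068, 0.0472]
tool_rot: [-0.0, 0.71, 0.704, 0.005]
contact_force: [-0.0, 0.2, 4.3]
gripper_width: 0.0
```

>>> send_rows(
  motion="0 0 -0.4 0 0 0 1;0 0 -0.4 0 0 0 1",
)

```text
t: 20.67
eef_pos: [0.4016, 0.3071, 0.0438]
tool_rot: [0.003, 0.71, 0.704, 0.004]
contact_force: [-19.6, -21.0, 93.0]
gripper_width: -0.002
```

>>> send_rows(
  motion="0 0 0.7 0 0 0 1;0 0 2 0 0 0 1;0 0 3 0 0 0 1;0 0 3 0 0 0 0.6;0 0 0 0 0 0 0.3",
)

```text
t: 21.08
eef_pos: [0.3999, 0.3085, 0.1344]
tool_rot: [0.004, 0.709, 0.705, 0.003]
contact_force: [1.2, 1.1, -0.5]
gripper_width: 0.275
```

Run:
```python
from h import *
st();W=wristcam(); im=snap('wrist','w18');st()
f=lambda p,z: plane(p,z,'',W).round(4)
```

```text
t 21.08 pos [0.3999 0.3085 0.1344] yaw_y -0.3 fix [0.1 0.5] F [ 1.2  1.1 -0.5] w 0.275 q [-0.19  0.41 -0.73  2.01  0.38  0.84 -1.13]
t 21.13 pos [0.3993 0.3074 0.1323] yaw_y -0.3 fix [0.2 0.4] F [-0.7  0.4 -0.5] w 0.364 q [-0.19  0.42 -0.73  2.02  0.38  0.84 -1.13]
```

View pics/w18.png

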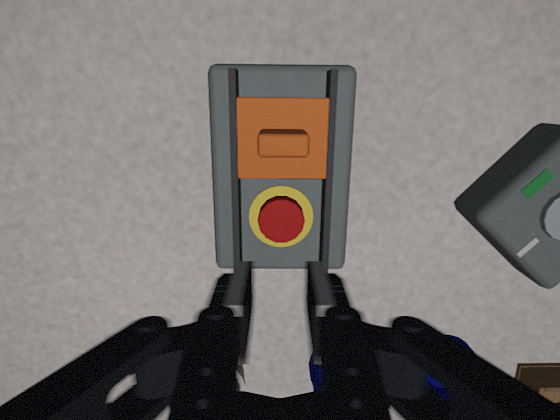

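>>> send_rows(
  motion="0 2.5 0 0 0 0 1;0.1 2.5 0 0 0 0 1;0 2.2 0 0 0 0 1;0 0.5 0 0 0 0 1;0 0 -2 0 0 0 1;0 0 -2 0 0 0 1;0 0 0 0 0 0 1",
)

```text
t: 21.72
eef_pos: [0.399, 0.384, 0.0839]
tool_rot: [0.005, 0.71, 0.704, -0.002]
contact_force: [-1.0, -0.5, 0.2]
gripper_width: 0.003
```

Run:
```python
from h import *
st()
```

```text
t 21.72 pos [0.399  0.384  0.0839] yaw_y -0.4 fix [0.5 0.2] F [-1.  -0.5  0.2] w 0.003 q [-0.37  0.56 -0.67  1.93  0.48  0.82 -1.31]
```

>>> send_rows(
  motion="0.2 0.2 -0.6 0 0 0 1;0.1 0 -0.4 0 0 0 1;0 -0.8 -0.1 0 0 0 1;0 -0.8 0 0 0 0 1;0 -0.8 0 0 0 0 1;0 -0.8 0 0 0 0 1;0 -0.8 0 0 0 0 1",
)

```text
t: 22.3
eef_pos: [0.4015, 0.3436, 0.0719]
tool_rot: [0.004, 0.709, 0.705, -0.002]
contact_force: [-1.4, 0.9, -1.8]
gripper_width: -0.004
```

Run:
```python
from h import *
st()
```

```text
t 22.3 pos [0.4015 0.3436 0.0719] yaw_y -0.4 fix [0.4 0.2] F [-1.4  0.9 -1.8] w -0.004 q [-0.3   0.54 -0.66  2.    0.49  0.77 -1.27]
```

>>> send_rows(
  motion="0 -0.6 0 0 0 0 1;0 -0.6 0 0 0 0 1;0 -0.5 0 0 0 0 1",
)

```text
t: 22.55
eef_pos: [0.402, 0.3236, 0.0729]
tool_rot: [0.004, 0.71, 0.704, -0.001]
contact_force: [-1.3, 14.0, -4.3]
gripper_width: -0.001
```

>>> send_rows(
  motion="0 -0.5 0 0 0 0 1;0 -0.5 0 0 0 0 1",
)

```text
t: 22.72
eef_pos: [0.4021, 0.3238, 0.0746]
tool_rot: [-0.003, 0.708, 0.706, 0.008]
contact_force: [1.4, 16.4, -12.9]
gripper_width: -0.004
```

>>> send_rows(
  motion="0 0.8 0.2 0 0 0 1;0 0.3 3 0 0 0 1;0 0 4 0 0 0 0.5;0 -2 4 0 0 0 0;0 -3 4 0 0 0 0;0 0 2 0 0 0 0;0 0 0 0 0 0 0",
)

```text
t: 23.3
eef_pos: [0.4001, 0.2869, 0.2437]
tool_rot: [-0.002, 0.707, 0.707, 0.005]
contact_force: [0.2, 2.2, 1.2]
gripper_width: 0.711
```

Run:
```python
from h import *
st();W=wristcam(); im=snap('wrist','w19');st()
a=snap('top','t3'); b=snap('scene','s3')
```

```text
t 23.3 pos [0.4001 0.2869 0.2437] yaw_y -0.1 fix [-0.6  0.2] F [0.2 2.2 1.2] w 0.711 q [-0.03  0.25 -0.82  1.93  0.21  1.04 -0.94]
t 23.35 pos [0.3999 0.2859 0.2419] yaw_y -0.1 fix [-0.5  0.1] F [-0.3 -0.3  0.4] w 0.793 q [-0.03  0.25 -0.82  1.93  0.21  1.04 -0.94]
```

View pics/w19.png

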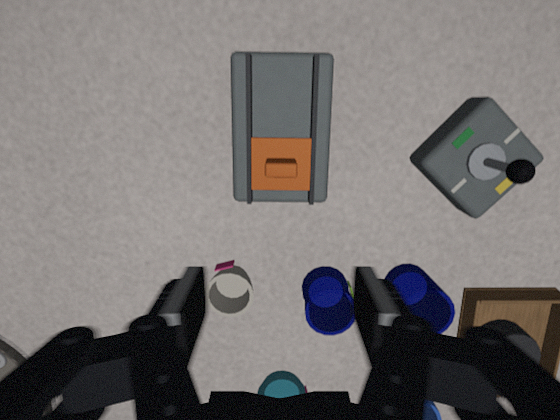

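View pics/t3.png

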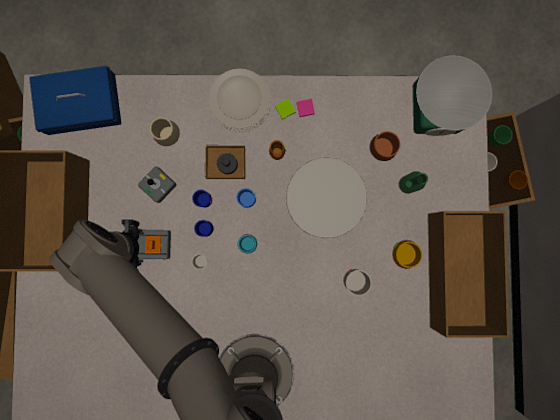

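View pics/s3.png

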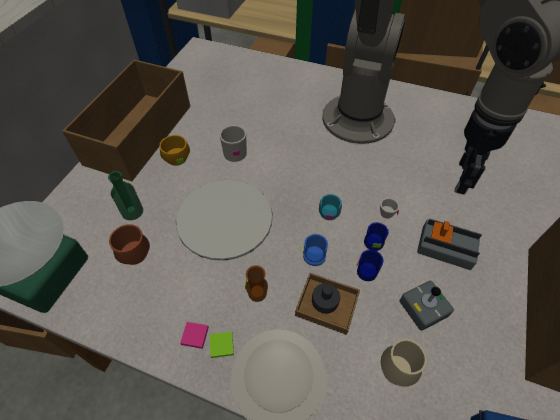

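Run:
```python
from h import *
prof={'glass_1':[(.027,0),(.027,.065)],'glass_2':[(.030,0),(.03,.05)],'glass_3':[(.026,0),(.026,.055)],'glass_4':[(.029,0),(.029,.06)]}
rt=regions_of('glass_1','top'); rs=regions_of('glass_1','scene')
for d in rt:
    if d['conf']<.5: continue
    p=plane(d['point'],.03,'top')
    e=min(rs,key=lambda e:np.linalg.norm(plane(e['point'],.03,'scene')-p))
    print(np.round(d['point']),e['point'])
    for g in prof:
        F=[(d['region'],'top',None),(e['region'],'scene',None)]
        print('  ',g,*[x for ff in ([F[0]],[F[1]],F) for x in [np.round(v,4) for v in fitcyl(ff,prof[g])]])
w=[(regions_of('turntable',c)[0]['region'],c,None) for c in('top','scene')]
for x in w: print('tt',fitcyl([x],[(.125,.04),(.125,.05)],0))
im=cv2.imread('pics/t3.png'); g=cv2.imread('pics/top0.png')
cv2.imwrite('pics/t3c.png',np.hstack([cv2.resize(x[215:265,110:180],None,fx=5,fy=5,interpolation=cv2.INTER_CUBIC) for x in(g,im)]))
s=cv2.imread('pics/s3.png'); cv2.imwrite('pics/s3c.png',cv2.resize(s[190:290,295:405],None,fx=7,fy=6,interpolation=cv2.INTER_CUBIC))
```

```text
[204. 232.] [374.6, 236.1]
   glass_1 [0.45   0.1588] 0.7728 [0.4503 0.1557] 0.7606 [0.4494 0.1586] 0.7655
   glass_2 [0.4473 0.1574] 0.6856 [0.4462 0.1544] 0.7476 [0.4473 0.1573] 0.7154
   glass_3 [0.4488 0.1601] 0.8498 [0.4509 0.1568] 0.8772 [0.4491 0.1588] 0.8505
   glass_4 [0.4506 0.1584] 0.698 [0.4488 0.1541] 0.7188 [0.4465 0.1564] 0.7089
[245. 200.] [315.1, 248.3]
   glass_1 [0.5438 0.0297] 0.9444 [0.5462 0.0256] 0.9421 [0.545  0.0273] 0.8952
   glass_2 [0.5448 0.0301] 0.873 [0.5419 0.0249] 0.9218 [0.5427 0.027 ] 0.8677
   glass_3 [0.5446 0.0303] 0.9019 [0.544  0.0252] 0.8982 [0.5441 0.028 ] 0.8721
   glass_4 [0.5436 0.0292] 0.8963 [0.5442 0.0255] 0.9055 [0.544  0.0273] 0.8811
[245. 246.] [330.4, 208.5]
   glass_1 [0.4033 0.0262] 0.8795 [0.4071 0.0228] 0.7623 [0.4037 0.025 ] 0.8095
   glass_2 [0.4038 0.0262] 0.7979 [0.3986 0.0209] 0.8163 [0.4039 0.0229] 0.7948
   glass_3 [0.4022 0.0263] 0.8959 [0.4025 0.0217] 0.8307 [0.402  0.0252] 0.8404
   glass_4 [0.4038 0.0255] 0.8242 [0.406  0.0222] 0.7651 [0.4044 0.0233] 0.7882
[199. 198.] [371.1, 264.1]
   glass_1 [0.5411 0.1657] 0.8089 [0.539 0.161] 0.8291 [0.5409 0.1637] 0.8121
   glass_2 [0.5409 0.1693] 0.7195 [0.5349 0.1609] 0.8038 [0.5381 0.1649] 0.745
   glass_3 [0.542 0.168] 0.8922 [0.5361 0.1612] 0.9253 [0.5385 0.1635] 0.8267
   glass_4 [0.5397 0.1652] 0.7349 [0.5365 0.1581] 0.779 [0.5399 0.1625] 0.7533
tt (array([ 0.54489612, -0.21934191]), np.float64(0.9362888631778806))
tt (array([ 0.54491423, -0.22341203]), np.float64(0.9676362728983658))
```

View pics/t3c.png

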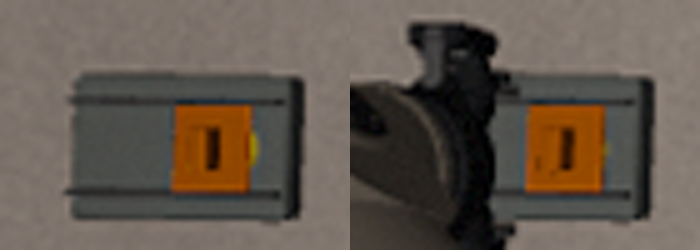

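View pics/s3c.png

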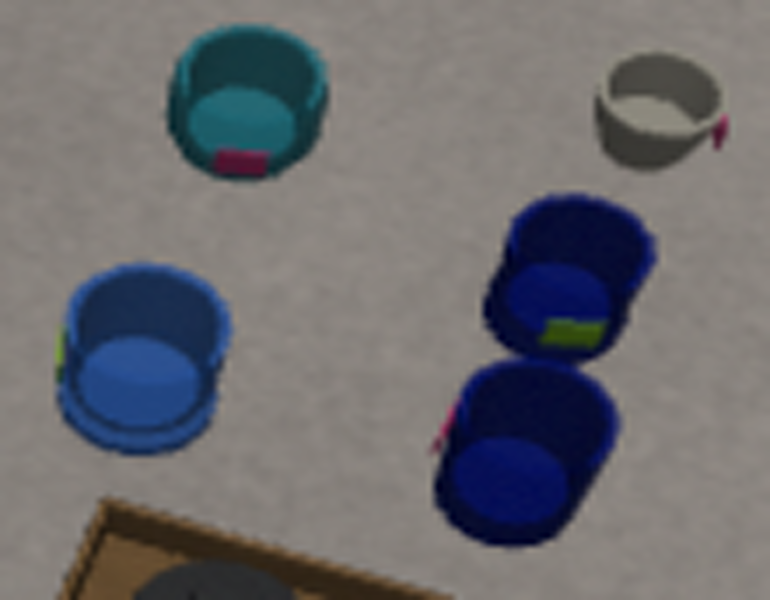

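>>> send_rows(
  motion="2 -1.8 0 -0.5 0.1 -6 0;2 -1.8 0 0 0 -6 0;2 -1.8 0 0 0 -6 0;2 -1.8 -1 0 0 -6 0;2 -1.8 -1 0 0 -6 0;2 -1.8 -1 0 0 -6 0;1 -1 -1 0 0 -6 0;0 0 -2 0 0 0 0;0 0 0 0 0 0 0",
)

```text
t: 24.4
eef_pos: [0.5278, 0.1652, 0.1668]
tool_rot: [-0.005, 0.918, 0.396, -0.008]
contact_force: [-0.9, -0.8, -0.4]
gripper_width: 0.999
```

```bash
cat >> h.py <<'E'
def look(name,p=None,prof=None):
    st();W=wristcam(); im=snap('wrist',name)
    if p is not None:
        im=im[:,:,::-1].copy()
        h=cylsil(p[0],p[1],prof,'',W)
        cv2.polylines(im,[np.round(h).astype(np.int32)],True,(0,255,255),1)
        cv2.imwrite(f'pics/{name}.png',im)
    return W
def wfit(W,prof,p0):
    rs=[r for r in regions_of('glass_1','wrist') if r['conf']>.3]
    if not rs: print('none');return
    pp=proj([[p0[0],p0[1],.03]],'',W)[0]
    r=min(rs,key=lambda r:np.hypot(*(np.array(r['point'])-pp)))
    f=fitcyl([(r['region'],'',W)],prof,0,np.array(p0))
    print('wfit',r['point'],pp,f[0].round(4),round(f[1],3))
G1=[(.027,0),(.027,.065)];G2=[(.030,0),(.03,.05)];G3=[(.026,0),(.026,.055)];G4=[(.029,0),(.029,.06)]
E
python3 - <<'E'
from h import *
W=look('w20',(.5395,.1635),G1); wfit(W,G1,(.5395,.1635)); wfit(W,G3,(.5395,.1635)); st()
E
```

```text
t 24.4 pos [0.5278 0.1652 0.1668] yaw_y -43.3 fix [-0.2 -1. ] F [-0.9 -0.8 -0.4] w 0.999 q [ 0.03  0.41 -0.56  1.87  0.25  0.94 -1.39]
wfit [300.9, 194.1] [294.01293701 186.7624591 ] [0.5426 0.1611] 0.926
wfit [300.9, 194.1] [294.01293701 186.7624591 ] [0.5409 0.1588] 0.925
t 24.55 pos [0.5294 0.1678 0.1713] yaw_y -43.1 fix [-0.3 -0.7] F [-0.3  0.8  0.7] w 0.997 q [ 0.03  0.41 -0.56  1.87  0.25  0.94 -1.39]
```

View pics/w20.png

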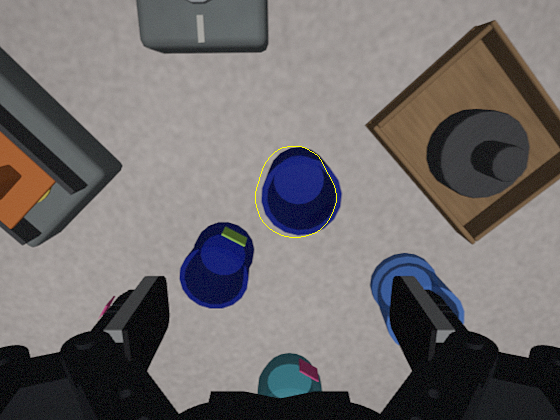

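>>> send_rows(
  motion="0.6 -0.4 -3 -0.3 -0.7 0 0;0.6 -0.3 -3 0 0 0 0;0.2 0 -3 0 0 0 0;0 0 -2 0 0 0 0;0 0 0 0 0 0 0",
)

```text
t: 24.97
eef_pos: [0.5473, 0.1684, 0.0665]
tool_rot: [-0.0, 0.915, 0.403, 0.009]
contact_force: [-1.2, -0.4, -0.0]
gripper_width: 1.003
```

Run:
```python
from h import *
W=look('w21',(.542,.161),G1)
```

```text
t 24.97 pos [0.5473 0.1684 0.0665] yaw_y -42.5 fix [-0.4  0.9] F [-1.2 -0.4 -0. ] w 1.003 q [-0.03  0.56 -0.49  1.92  0.38  0.74 -1.48]
```

View pics/w21.png

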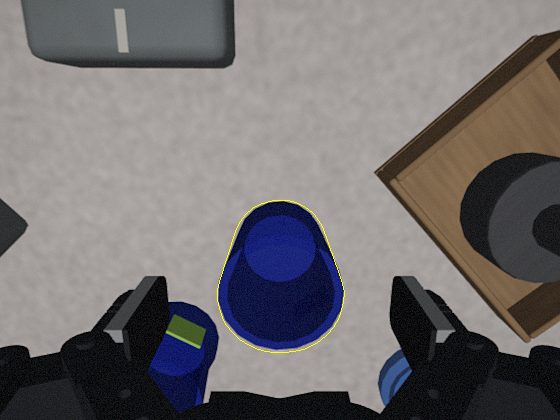

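>>> send_rows(
  motion="-0.3 -0.5 -2 -0.4 0.9 0 0;-0.3 -0.3 -2 0 0 0 0;0 0 -1 0 0 0 0;0 0 0 0 0 0 0",
)

```text
t: 25.35
eef_pos: [0.5469, 0.1663, 0.0259]
tool_rot: [-0.0, 0.914, 0.405, 0.007]
contact_force: [-0.5, 0.9, -0.2]
gripper_width: 1.002
```

>>> send_rows(
  motion="-0.5 -0.5 -0.5 0 0 0 0;-0.2 -0.2 -0.5 0 0 0 0;0 0 0 0 0 0 0.2;0 0 0 0 0 0 0.6;0 0 0 0 0 0 0.6;0 0 0 0 0 0 0.6;0 0 0 0 0 0 0.6",
  newtons=40,
)

```text
t: 25.93
eef_pos: [0.5426, 0.1613, 0.0216]
tool_rot: [-0.0, 0.914, 0.405, 0.012]
contact_force: [0.7, -0.1, -3.2]
gripper_width: 0.627
```

>>> send_rows(
  motion="0 0 2 0 0 0 0.8;0 0 4 -0.5 1 0 0.8;0 0 4 0 0 0 0.8;0.5 -4 3 0 0 0 0.8;0.5 -4 0 0 0 0 0.8;0.5 -4 0 0 0 0 0.8;0.5 -4 0 0 0 0 0.8;0.5 -4 0 0 0 0 0.8;0.5 -4 0 0 0 0 0.8;0.5 -4 0 0 0 0 0.8;0.5 -4 0 0 0 0 0.8;0.5 -4 0 0 0 0 0.8;0.5 -4 0 0 0 0 0.8;0.3 -2.5 0 0 0 0 0.8;0 0 0 0 0 0 0.8",
)

```text
t: 27.18
eef_pos: [0.5859, -0.2724, 0.151]
tool_rot: [-0.0, 0.912, 0.41, -0.001]
contact_force: [0.0, -0.6, -3.1]
gripper_width: 0.623
```

Run:
```python
from h import *
W=look('w22')
```

```text
t 27.18 pos [ 0.5859 -0.2724  0.151 ] yaw_y -41.5 fix [ 0.  -0.1] F [ 0.  -0.6 -3.1] w 0.623 q [ 0.65  0.55 -0.44  1.68  0.27  0.98 -0.61]
```

View pics/w22.png

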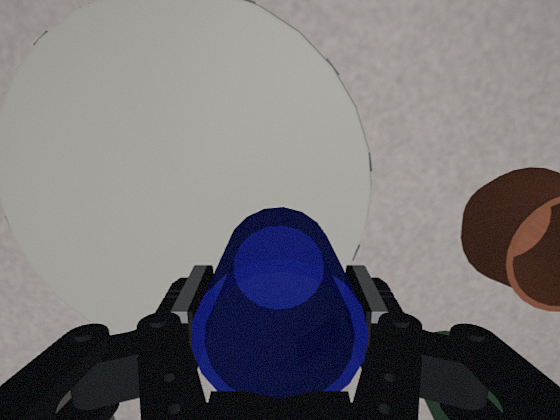

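>>> send_rows(
  motion="0.7 -0.3 -2 0 0 0 0.8;0.6 -0.3 -2 0 0 0 0.8;0 0 -1.5 0 0 0 0.8;0 0 -1 0 0 0 0.8;0 0 0 0 0 0 0.8",
)

```text
t: 27.65
eef_pos: [0.5989, -0.2716, 0.0831]
tool_rot: [-0.003, 0.911, 0.412, -0.0]
contact_force: [-0.6, 1.3, -3.1]
gripper_width: 0.629
```

Run:
```python
from h import *
st()
```

```text
t 27.65 pos [ 0.5989 -0.2716  0.0831] yaw_y -41.3 fix [-0.3 -0.2] F [-0.6  1.3 -3.1] w 0.629 q [ 0.62  0.65 -0.41  1.69  0.31  0.88 -0.64]
```

>>> send_rows(
  motion="0 -0.3 -0.6 0 0 0 0.8;0 -0.2 -0.4 0 0 0 0.8;0 0 -0.3 0 0 0 0.8",
)

```text
t: 27.9
eef_pos: [0.5997, -0.2745, 0.0712]
tool_rot: [-0.003, 0.91, 0.414, -0.0]
contact_force: [-12.0, 3.2, 30.7]
gripper_width: 0.625
```

>>> send_rows(
  motion="0 0 0.1 0 0 0 0.25;0 0 0 0 0 0 0.2;0 0 0 0 0 0 0.15;0 0 0 0 0 0 0.15;0 0 2 0 0 0 0.15;0 0 4 0 0 0 0.15;0 0 4 0 0 0 0.15;0 0 2 0 0 0 0.15",
)

```text
t: 28.57
eef_pos: [0.5983, -0.2736, 0.1947]
tool_rot: [-0.004, 0.91, 0.414, -0.001]
contact_force: [0.9, -0.4, 1.0]
gripper_width: 0.853
```

Run:
```python
from h import *
W=look('w23')
```

```text
t 28.57 pos [ 0.5983 -0.2736  0.1947] yaw_y -41.1 fix [-0.4 -0.3] F [ 0.9 -0.4  1. ] w 0.853 q [ 0.66  0.53 -0.45  1.6   0.25  1.08 -0.58]
```

View pics/w23.png

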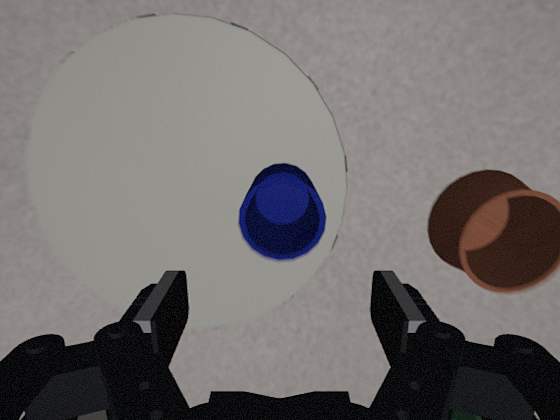

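>>> send_rows(
  motion="-1.3 4 0 0 0 0 0;-1.3 4 0 0 0 0 0;-1.3 4 0 0 0 0 0;-1.3 4 0 0 0 0 0;-1.3 4 0 0 0 0 0;-1.3 4 0 0 0 0 0;-1.3 4 0 0 0 0 0;-1.3 4 0 0 0 0 0;-1.3 4 0 0 0 0 0;-1.3 4 0 0 0 0 0;-1 2 -1 0 0 0 0;0 0 -1 0 0 0 0;0 0 0 0 0 0 0",
)

```text
t: 29.7
eef_pos: [0.4577, 0.1468, 0.1856]
tool_rot: [0.005, 0.911, 0.411, 0.011]
contact_force: [0.0, -0.9, -0.9]
gripper_width: 1.002
```

Run:
```python
from h import *
p=(.4495,.1585)
W=look('w24',p,G3); wfit(W,G3,p); st()
```

```text
t 29.7 pos [0.4577 0.1468 0.1856] yaw_y -41.4 fix [-0.   1.4] F [ 0.  -0.9 -0.9] w 1.002 q [ 0.13  0.27 -0.67  2.04  0.23  0.89 -1.38]
wfit [261.6, 192.5] [257.96084951 190.3917423 ] [0.4521 0.1578] 0.942
t 29.8 pos [0.4589 0.1459 0.1867] yaw_y -41.6 fix [-0.   1.4] F [-0.3  0.1  0.6] w 1.001 q [ 0.14  0.27 -0.67  2.03  0.23  0.89 -1.38]
```

View pics/w24.png

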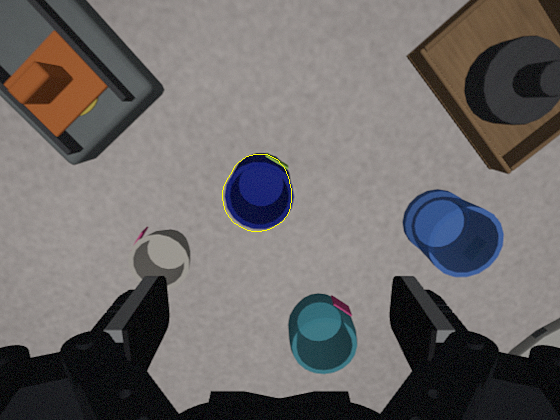

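>>> send_rows(
  motion="-0.5 0.6 -3 0 1.4 0 0;-0.5 0.5 -3 0 0 0 0;-0.2 0 -3 0 0 0 0;-0.2 0 -3 0 0 0 0;-0.2 0 -1 0 0 0 0;0 0 0 0 0 0 0",
)

```text
t: 30.3
eef_pos: [0.4519, 0.1483, 0.0561]
tool_rot: [0.003, 0.916, 0.401, 0.005]
contact_force: [1.1, -0.2, -0.1]
gripper_width: 1.003
```

Run:
```python
from h import *
p=(.4515,.158)
W=look('w25',p,G3)
```

```text
t 30.3 pos [0.4519 0.1483 0.0561] yaw_y -42.7 fix [0.  0.7] F [ 1.1 -0.2 -0.1] w 1.003 q [ 0.01  0.47 -0.56  2.14  0.43  0.63 -1.59]
```

View pics/w25.png

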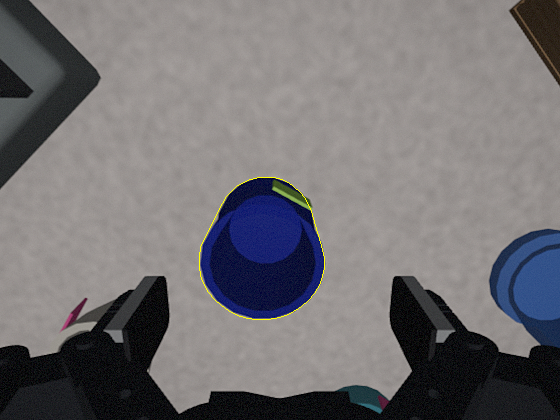

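>>> send_rows(
  motion="0 0.7 -1.5 0 0.7 0 0;-0.1 0.7 -1.5 0 0 0 0;-0.2 0 -1 0 0 0 0;0 0 0 0 0 0 0",
)

```text
t: 30.68
eef_pos: [0.4565, 0.161, 0.0218]
tool_rot: [0.002, 0.918, 0.398, 0.005]
contact_force: [-0.3, -0.4, 0.1]
gripper_width: 1.0
```

>>> send_rows(
  motion="-0.5 -0.3 -0.2 0 0 0 0;-0.1 0 0 0 0 0 0.2;0 0 0 0 0 0 0.7;0 0 0 0 0 0 0.7;0 0 0 0 0 0 0.7;0 0 0 0 0 0 0.7",
)

```text
t: 31.18
eef_pos: [0.4527, 0.1565, 0.0243]
tool_rot: [0.003, 0.918, 0.397, 0.008]
contact_force: [0.1, -0.1, -2.5]
gripper_width: 0.597
```

>>> send_rows(
  motion="0 0 2 0 0 0 0.8;0 0 4 0 1 0 0.8;0 0 4 0 0 0 0.8;0.3 -4 4 0 0 0 0.8;0.3 -4 1 0 0 0 0.8;0.3 -4 0 0 0 0 0.8;0.3 -4 0 0 0 0 0.8;0.3 -4 0 0 0 0 0.8;0.3 -4 0 0 0 0 0.8;0.3 -4 0 0 0 0 0.8;0.3 -4 0 0 0 0 0.8;0.3 -4 0 0 0 0 0.8;0.3 -4 0 0 0 0 0.8;0.3 -2 0 0 0 0 0.8;0 0 0 0 0 0 0.8",
)

```text
t: 32.43
eef_pos: [0.4771, -0.27, 0.1719]
tool_rot: [0.001, 0.916, 0.401, -0.001]
contact_force: [0.6, 0.3, -2.3]
gripper_width: 0.595
```

Run:
```python
from h import *
W=look('w26')
```

```text
t 32.43 pos [ 0.4771 -0.27    0.1719] yaw_y -42.8 fix [ 0.1 -0. ] F [ 0.6  0.3 -2.3] w 0.595 q [ 0.78  0.38 -0.47  1.9   0.21  0.92 -0.54]
```

View pics/w26.png

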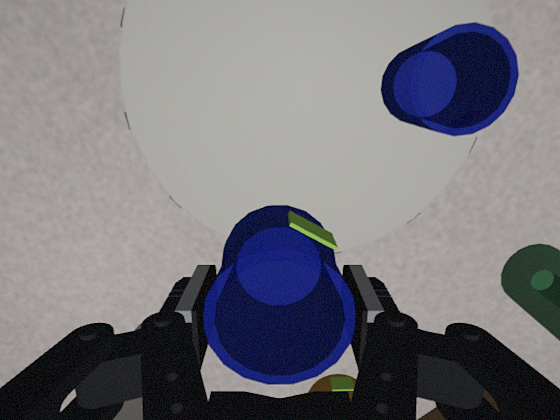

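>>> send_rows(
  motion="0.6 -0.3 -2 0 0 0 0.8;0.6 -0.3 -2 0 0 0 0.8;0.1 0 -2 0 0 0 0.8;0 0 -1.5 0 0 0 0.8;0 0 -0.5 0 0 0 0.8;0 0 0 0 0 0 0.8",
)

```text
t: 32.98
eef_pos: [0.4901, -0.2677, 0.0892]
tool_rot: [-0.001, 0.915, 0.404, 0.0]
contact_force: [0.0, -0.3, -2.5]
gripper_width: 0.597
```

>>> send_rows(
  motion="0 -0.5 -0.6 0 0 0 0.8;0 -0.2 -0.5 0 0 0 0.8;0 0 -0.4 0 0 0 0.8;0 0 -0.2 0 0 0 0.8",
)

```text
t: 33.32
eef_pos: [0.4915, -0.2737, 0.0737]
tool_rot: [-0.0, 0.914, 0.405, 0.001]
contact_force: [-8.7, 3.0, 20.4]
gripper_width: 0.599
```

>>> send_rows(
  motion="0 0 0.1 0 0 0 0.3;0 0 0 0 0 0 0.2;0 0 0 0 0 0 0.15;0 0 0 0 0 0 0.15;0 0 2 0 0 0 0.15;0 0 4 0 0 0 0.15;0 0 4 0 0 0 0.15;0 0 2 0 0 0 0.15",
)

```text
t: 33.98
eef_pos: [0.4894, -0.2724, 0.1961]
tool_rot: [-0.003, 0.914, 0.405, -0.001]
contact_force: [0.8, -0.9, 0.3]
gripper_width: 0.853
```

Run:
```python
from h import *
W=look('w27'); snap('top','t4'); snap('scene','s4')
for p0,g,G in [((.545,.0275),'glass_4',G4),((.404,.024),'glass_2',G2)]:
  F=[]
  for c in('top','scene'):
    rs=regions_of(g,c); p=np.array([*p0,.03])
    e=min(rs,key=lambda e:np.linalg.norm(plane(e['point'],.03,c)-p)); F.append((e['region'],c,None))
  for f in ([F[0]],[F[1]],F): r=fitcyl(f,G); print(g,r[0].round(4),round(r[1],3))
```

```text
t 33.98 pos [ 0.4894 -0.2724  0.1961] yaw_y -42.2 fix [-0.3 -0.2] F [ 0.8 -0.9  0.3] w 0.853 q [ 0.78  0.37 -0.48  1.84  0.2   0.98 -0.52]
glass_4 [0.5446 0.0314] 0.86
glass_4 [0.5448 0.0258] 0.93
glass_4 [0.5446 0.0275] 0.873
glass_2 [0.3985 0.0249] 0.792
glass_2 [0.3943 0.0207] 0.748
glass_2 [0.4015 0.0229] 0.768
```

View pics/w27.png

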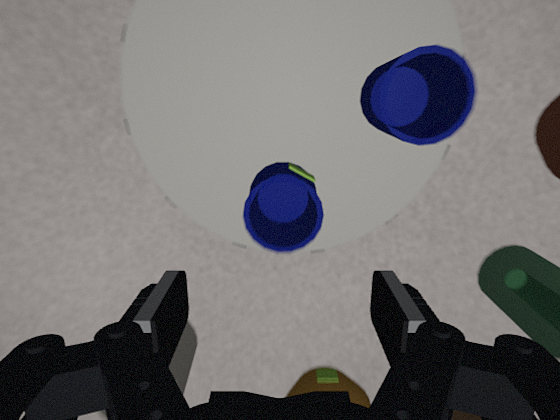

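View pics/s4.png

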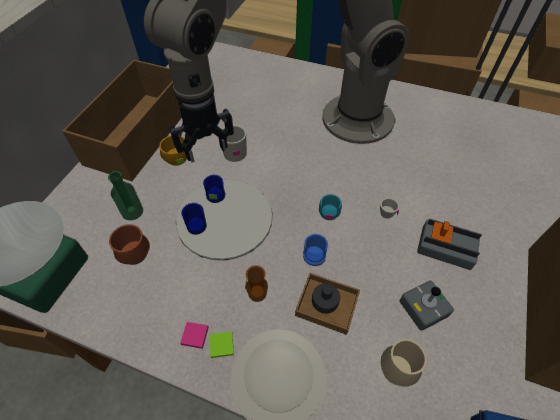

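>>> send_rows(
  motion="0.7 4 0 0 0 0 0;0.7 4 0 0 0 0 0;0.7 4 0 0 0 0 0;0.7 4 0 0 0 0 0;0.7 4 0 0 0 0 0;0.7 4 0 0 0 0 0;0.7 3 -1 0 0 0 0;0.3 1 -2 0 0 0 0;0 0 0 0 0 0 0",
)

```text
t: 35.08
eef_pos: [0.5319, 0.0181, 0.1499]
tool_rot: [-0.011, 0.916, 0.401, -0.009]
contact_force: [-1.0, -0.3, -0.5]
gripper_width: 0.998
```

Run:
```python
from h import *
p=(.545,.0275)
W=look('w28',p,G4); wfit(W,G4,p); st()
```

```text
t 35.08 pos [0.5319 0.0181 0.1499] yaw_y -42.7 fix [-0.7 -1.4] F [-1.  -0.3 -0.5] w 0.998 q [ 0.32  0.41 -0.57  1.93  0.26  0.9  -1.13]
wfit [290.0, 186.9] [287.50500882 180.51017748] [0.546  0.0265] 0.956
t 35.18 pos [0.5332 0.0154 0.1525] yaw_y -42.9 fix [-0.7 -1.2] F [ 0.9 -0.2  0.2] w 1.004 q [ 0.33  0.41 -0.57  1.92  0.26  0.9  -1.12]
```

View pics/w28.png

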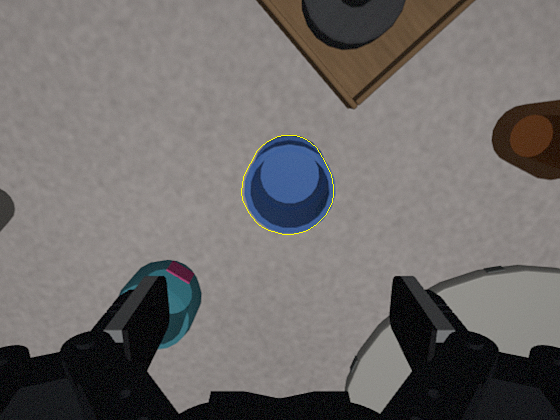

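>>> send_rows(
  motion="0.5 0.8 -2 -0.7 -1.2 0 0;0.4 0.6 -3 0 0 0 0;0 0 -3 0 0 0 0;-0.2 0 -2 0 0 0 0;0 0 0 0 0 0 0",
)

```text
t: 35.6
eef_pos: [0.5441, 0.0188, 0.0532]
tool_rot: [0.004, 0.919, 0.393, 0.002]
contact_force: [-0.6, -0.8, 0.3]
gripper_width: 1.003
```

Run:
```python
from h import *
W=look('w29',(.546,.027),G4)
```

```text
t 35.6 pos [0.5441 0.0188 0.0532] yaw_y -43.7 fix [0.4 0.4] F [-0.6 -0.8  0.3] w 1.003 q [ 0.23  0.55 -0.49  1.98  0.4   0.7  -1.27]
```

View pics/w29.png

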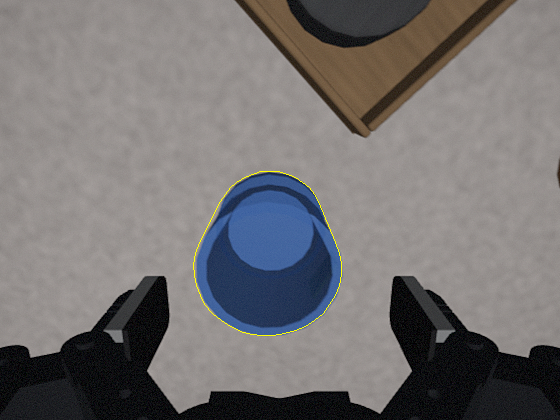

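>>> send_rows(
  motion="0 0.6 -1.2 0.4 0.4 1 0;-0.2 0.5 -1.2 0 0 0 0;-0.2 0 -0.5 0 0 0 0;0 0 0 0 0 0 0",
)

```text
t: 35.98
eef_pos: [0.5449, 0.0248, 0.0298]
tool_rot: [0.003, 0.918, 0.397, 0.004]
contact_force: [-0.3, -0.0, -0.0]
gripper_width: 1.0
```

>>> send_rows(
  motion="0 0.3 -0.5 0 0 0 0;0 0 -0.4 0 0 0 0.1;0 0 0 0 0 0 0.7;0 0 0 0 0 0 0.7;0 0 0 0 0 0 0.7;0 0 0 0 0 0 0.7",
)

```text
t: 36.48
eef_pos: [0.5463, 0.0273, 0.0231]
tool_rot: [0.004, 0.918, 0.396, 0.005]
contact_force: [-0.3, -1.0, -2.5]
gripper_width: 0.668
```

>>> send_rows(
  motion="0 0 2 0 0 0 0.8;0 0 4 0 0.5 0 0.8;0 0 4 0 0 0 0.8;0.6 -2 4 0 0 0 0.8;1 -4 1 0 0 0 0.8;1 -4 0 0 0 0 0.8;1 -4 0 0 0 0 0.8;1 -3.5 0 0 0 0 0.8;0.6 -1 0 0 0 0 0.8;0 0 0 0 0 0 0.8",
)

```text
t: 37.32
eef_pos: [0.5931, -0.163, 0.1768]
tool_rot: [0.002, 0.916, 0.401, -0.002]
contact_force: [-0.0, 0.1, -2.7]
gripper_width: 0.666
```

Run:
```python
from h import *
W=look('w30')
```

```text
t 37.32 pos [ 0.5931 -0.163   0.1768] yaw_y -42.8 fix [ 0.3 -0.1] F [-0.   0.1 -2.7] w 0.666 q [ 0.55  0.48 -0.51  1.73  0.28  1.   -0.82]
```

View pics/w30.png

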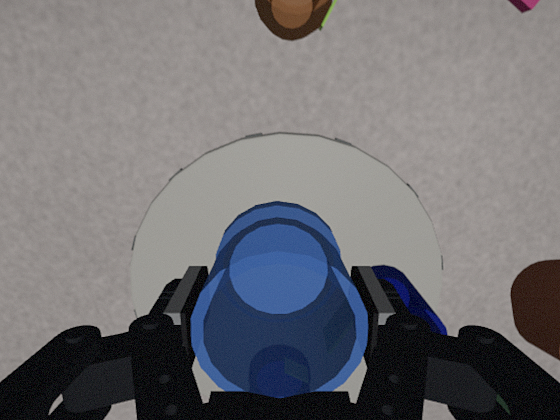

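>>> send_rows(
  motion="0.4 -0.3 -2 0 0 0 0.8;0.2 -0.2 -2 0 0 0 0.8;0 0 -2 0 0 0 0.8;0 0 -1.5 0 0 0 0.8;0 0 -0.5 0 0 0 0.8;0 0 0 0 0 0 0.8",
)

```text
t: 37.87
eef_pos: [0.5958, -0.1571, 0.0929]
tool_rot: [-0.001, 0.914, 0.405, -0.002]
contact_force: [-0.8, -0.5, -2.0]
gripper_width: 0.671
```

>>> send_rows(
  motion="0.2 -0.6 -0.7 0 0 0 0.8;0.1 -0.3 -0.6 0 0 0 0.8;0 0 -0.5 0 0 0 0.8;0 0 -0.3 0 0 0 0.8",
)

```text
t: 38.2
eef_pos: [0.6004, -0.1641, 0.0731]
tool_rot: [-0.001, 0.914, 0.407, -0.001]
contact_force: [-12.0, 1.3, 29.8]
gripper_width: 0.67
```

>>> send_rows(
  motion="0 0 0.1 0 0 0 0.25;0 0 0 0 0 0 0.2;0 0 0 0 0 0 0.12;0 0 0 0 0 0 0.12;0 0 2 0 0 0 0.12;0 0 4 0 0 0 0.12;0 0 4 0 0 0 0.12;0 0 2 0 0 0 0.12",
)

```text
t: 38.87
eef_pos: [0.5987, -0.1637, 0.1957]
tool_rot: [-0.002, 0.914, 0.407, -0.003]
contact_force: [0.0, 0.2, 0.2]
gripper_width: 0.879
```

Run:
```python
from h import *
W=look('w31')
```

```text
t 38.87 pos [ 0.5987 -0.1637  0.1957] yaw_y -42.0 fix [-0.1 -0.4] F [0.  0.2 0.2] w 0.879 q [ 0.55  0.48 -0.52  1.69  0.27  1.05 -0.79]
```

View pics/w31.png

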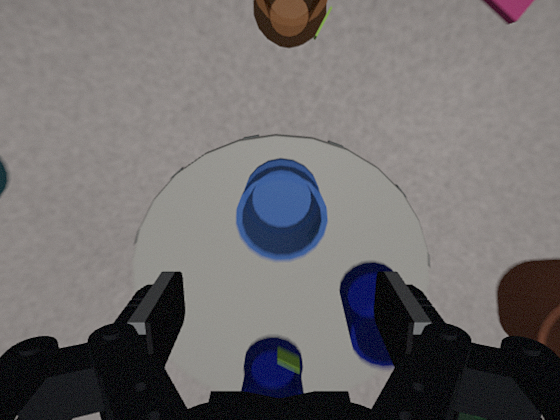

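>>> send_rows(
  motion="-3 3 0 0 0 -6 0;-3 3 0 0 0 -6 0;-3 3 0 0 0 -6 0;-3 3 0 0 0 -6 0;-3 3 0 0 0 -6 0;-1 2.5 -1 0 0 -6 0;-0.5 0.5 -2 0 0 -6 0;0 0 -1 0 0 -6 0;0 0 0 0 0 0 0",
)

```text
t: 39.67
eef_pos: [0.4342, 0.0179, 0.1638]
tool_rot: [0.006, 1.0, -0.022, 0.008]
contact_force: [0.7, -0.2, -0.7]
gripper_width: 1.003
```

Run:
```python
from h import *
p=(.40,.023)
W=look('w32',p,G2); wfit(W,G2,p); st()
```

```text
t 39.67 pos [0.4342 0.0179 0.1638] yaw_y -92.5 fix [0.7 0.9] F [ 0.7 -0.2 -0.7] w 1.003 q [ 0.27  0.2  -0.51  2.16  0.16  0.8  -1.96]
none
t 39.77 pos [0.4354 0.0173 0.1649] yaw_y -92.2 fix [0.6 1. ] F [1.1 0.2 0.3] w 1.002 q [ 0.27  0.2  -0.51  2.15  0.16  0.81 -1.95]
```

View pics/w32.png

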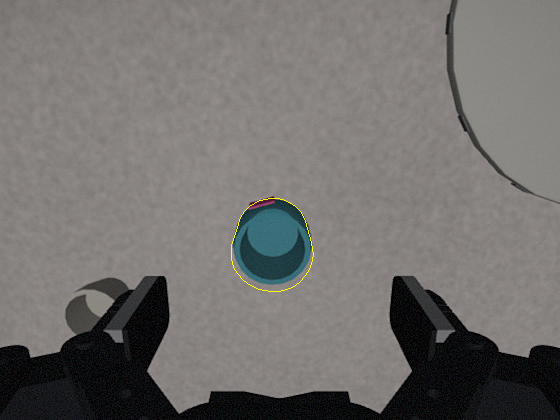

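>>> send_rows(
  motion="-0.8 0.3 -3 0.6 1 2 0;-0.8 0.2 -3 0 0 0 0;-0.5 0 -3 0 0 0 0;-0.4 0 -1 0 0 0 0;0 0 0 0 0 0 0",
)

```text
t: 40.18
eef_pos: [0.4182, 0.0206, 0.067]
tool_rot: [-0.001, 1.0, 0.004, 0.007]
contact_force: [-0.7, -0.1, 0.9]
gripper_width: 1.002
```

Run:
```python
from h import *
p=(.403,.023)
W=look('w33',p,G2); wfit(W,G2,p); st()
```

```text
t 40.18 pos [0.4182 0.0206 0.067 ] yaw_y -89.5 fix [-0.1  0.9] F [-0.7 -0.1  0.9] w 1.002 q [ 0.21  0.35 -0.47  2.27  0.3   0.56 -2.05]
wfit [272.6, 280.7] [273.09941315 275.62504174] [0.4038 0.0224] 0.886
t 40.28 pos [0.4199 0.0208 0.0687] yaw_y -89.6 fix [-0.1  1. ] F [0.8 0.1 0.6] w 0.997 q [ 0.21  0.35 -0.47  2.26  0.3   0.56 -2.05]
```

View pics/w33.png

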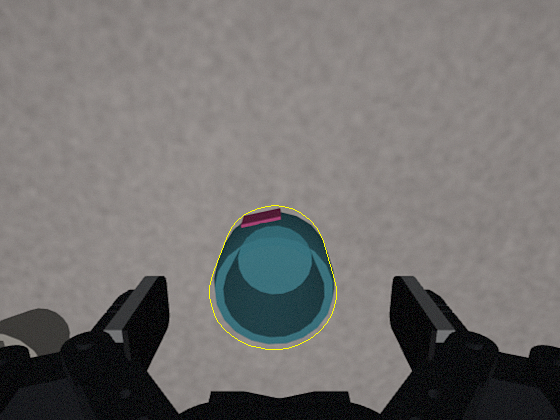

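>>> send_rows(
  motion="-0.9 0.1 -1 0 1 0 0;-0.7 0.1 -1.5 0 0 0 0;-0.4 0 -1.2 0 0 0 0;-0.2 0 -0.7 0 0 0 0;0 0 0 0 0 0 0",
)

```text
t: 40.7
eef_pos: [0.4038, 0.0226, 0.0275]
tool_rot: [-0.001, 1.0, 0.003, 0.006]
contact_force: [-0.3, 0.2, 0.7]
gripper_width: 0.999
```

Run:
```python
from h import *
st()
```

```text
t 40.7 pos [0.4038 0.0226 0.0275] yaw_y -89.6 fix [-0.1  0.7] F [-0.3  0.2  0.7] w 0.999 q [ 0.14  0.42 -0.41  2.32  0.38  0.45 -2.14]
```

>>> send_rows(
  motion="-0.2 0 -0.6 0 0.7 0 0;-0.2 0 -0.5 0 0 0 0;0 0 0 0 0 0 0.3;0 0 0 0 0 0 0.7;0 0 0 0 0 0 0.7;0 0 0 0 0 0 0.7;0 0 0 0 0 0 0.7",
)

```text
t: 41.28
eef_pos: [0.402, 0.0228, 0.0176]
tool_rot: [-0.001, 1.0, 0.003, 0.001]
contact_force: [-0.0, 0.2, -1.9]
gripper_width: 0.691
```

Run:
```python
from h import *
W=look('w34')
```

```text
t 41.28 pos [0.402  0.0228 0.0176] yaw_y -89.6 fix [-0.1  0.1] F [-0.   0.2 -1.9] w 0.691 q [ 0.13  0.44 -0.4   2.32  0.39  0.44 -2.16]
```

View pics/w34.png

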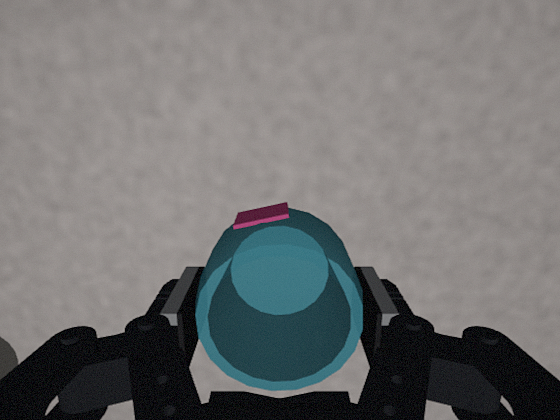

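>>> send_rows(
  motion="0 0 2 0 0 0 0.8;0.5 0 4 0 0 0 0.8;0.5 0 4 0 0 0 0.8;1 0 4 0 0 6 0.8;1 -2 1.5 0 0 6 0.8;1 -3 0 0 0 6 0.8;1 -3 0 0 0 6 0.8;1 -3 0 0 0 6 0.8;1 -3 0 0 0 6 0.8;1 -3 0 0 0 6 0.8;0.8 -1.5 0 0 0 5 0.8;0 0 0 0 0 0 0.8",
)

```text
t: 42.33
eef_pos: [0.4876, -0.1711, 0.1816]
tool_rot: [0.004, 0.906, 0.424, -0.001]
contact_force: [0.6, 0.2, -3.0]
gripper_width: 0.694
```

Run:
```python
from h import *
W=look('w35')
```

```text
t 42.33 pos [ 0.4876 -0.1711  0.1816] yaw_y -39.8 fix [0.5 0.1] F [ 0.6  0.2 -3. ] w 0.694 q [ 0.68  0.33 -0.56  1.95  0.23  0.92 -0.69]
```

View pics/w35.png

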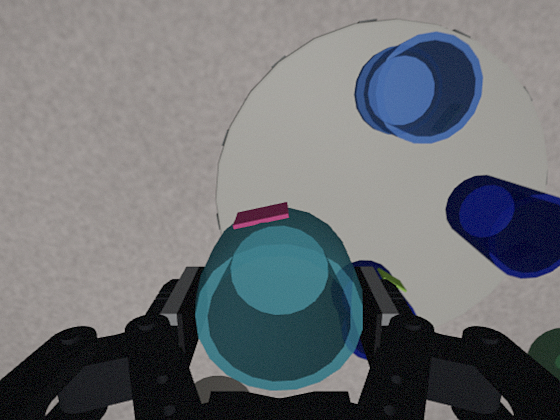

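>>> send_rows(
  motion="0.1 0.1 -2 0.5 0 -1 0.8;0 0 -2 0 0 0 0.8;0 0 -2 0 0 0 0.8;0 0 -2 0 0 0 0.8;0 0 -0.5 0 0 0 0.8;0 0 0 0 0 0 0.8",
)

```text
t: 42.88
eef_pos: [0.4852, -0.1623, 0.0939]
tool_rot: [-0.002, 0.911, 0.411, 0.001]
contact_force: [-0.1, -0.0, -2.0]
gripper_width: 0.691
```

>>> send_rows(
  motion="0.3 -0.2 -0.8 0 0 0 0.8;0.2 -0.1 -0.7 0 0 0 0.8;0 -0.1 -0.5 0 0 0 0.8;0 0 -0.3 0 0 0 0.8",
)

```text
t: 43.22
eef_pos: [0.4924, -0.1651, 0.0721]
tool_rot: [-0.001, 0.911, 0.412, 0.002]
contact_force: [-0.3, 0.2, -3.4]
gripper_width: 0.692
```

>>> send_rows(
  motion="-0.2 0 -0.3 0 0 0 0.8;0 0 -0.3 0 0 0 0.8",
)

```text
t: 43.38
eef_pos: [0.4909, -0.1652, 0.0671]
tool_rot: [-0.0, 0.912, 0.411, 0.002]
contact_force: [-18.8, 4.3, 55.3]
gripper_width: 0.691
```

>>> send_rows(
  motion="0 0 0.1 0 0 0 0.25;0 0 0 0 0 0 0.15;0 0 0 0 0 0 0.1;0 0 0 0 0 0 0.1;0 0 2 0 0 0 0.1;0 0 4 0 0 0 0.1;0 0 4 0 0 0 0.1;0 0 4 0 0 0 0.1;0 0 4 0 0 0 0.1;-1 3 0 0 0 0 0.1;-1 4 0 0 0 0 0.1;-1 4 0 0 0 0 0.1;-1 4 0 0 0 0 0.1;0 4 0 0 0 0 0.1;0 0 0 0 0 0 0.1;0 0 0 0 0 0 0.1",
)

```text
t: 44.72
eef_pos: [0.449, 0.0304, 0.2608]
tool_rot: [0.004, 0.913, 0.408, 0.008]
contact_force: [-0.0, -0.5, -0.3]
gripper_width: 0.899
```

Run:
```python
from h import *
W=look('w36'); snap('top','t5'); snap('scene','s5')
for p0,g,G in [((.6,-.165),'glass_4',G4),((.491,-.165),'glass_2',G2),((.6,-.275),'glass_1',G1),((.4915,-.274),'glass_3',G3)]:
  F=[]
  for c in('top','scene'):
    rs=regions_of(g,c); p=np.array([*p0,.08])
    if not rs: continue
    e=min(rs,key=lambda e:np.linalg.norm(plane(e['point'],.08,c)-p)); F.append((e['region'],c,None))
  for f in ([F[0]],[F[-1]],F):
    r=fitcyl(f,G,.05); print(g,r[0].round(4),round(r[1],3),'rim reach',round(np.hypot(*(r[0]-[.545,-.2205]))+.03,3))
a=cv2.imread('pics/t5.png');b=cv2.imread('pics/s5.png')
x=cv2.resize(a[150:250,275:375],(380,380),interpolation=cv2.INTER_CUBIC);y=cv2.resize(b[165:270,170:275],(380,380),interpolation=cv2.INTER_CUBIC)
x2=cv2.resize(a[130:265,110:260],(380,220*380//330),interpolation=cv2.INTER_CUBIC)[:210];y2=cv2.resize(b[195:335,290:490],(380,266))[:210]
cv2.imwrite('pics/fin.png',np.vstack([np.hstack([x,y]),np.hstack([x2[:210],y2])]))
```

```text
t 44.72 pos [0.449  0.0304 0.2608] yaw_y -41.8 fix [0. 1.] F [-0.  -0.5 -0.3] w 0.899 q [ 0.49  0.12 -0.74  2.    0.1   1.03 -1.03]
glass_4 [ 0.5987 -0.1612] 0.845 rim reach 0.11
glass_4 [ 0.5993 -0.1652] 0.9 rim reach 0.107
glass_4 [ 0.5987 -0.1636] 0.864 rim reach 0.108
glass_2 [ 0.4889 -0.1601] 0.831 rim reach 0.112
glass_2 [ 0.483  -0.1681] 0.761 rim reach 0.111
glass_2 [ 0.4906 -0.1621] 0.79 rim reach 0.11
glass_1 [ 0.5987 -0.2712] 0.83 rim reach 0.104
glass_1 [ 0.5976 -0.2729] 0.832 rim reach 0.104
glass_1 [ 0.6005 -0.2723] 0.827 rim reach 0.106
glass_3 [ 0.4887 -0.2711] 0.847 rim reach 0.106
glass_3 [ 0.4905 -0.2747] 0.866 rim reach 0.107
glass_3 [ 0.4903 -0.273 ] 0.852 rim reach 0.106
```

View pics/fin.png

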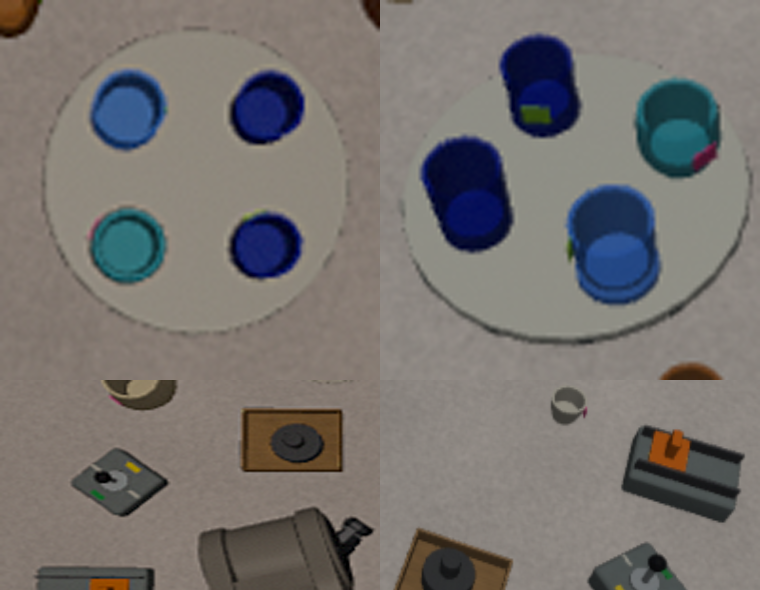

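View pics/s5.png

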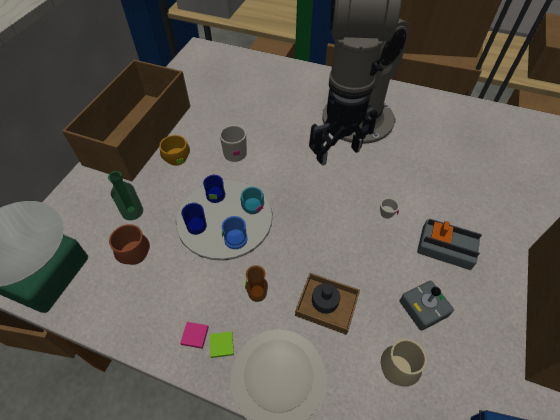

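View pics/t5.png

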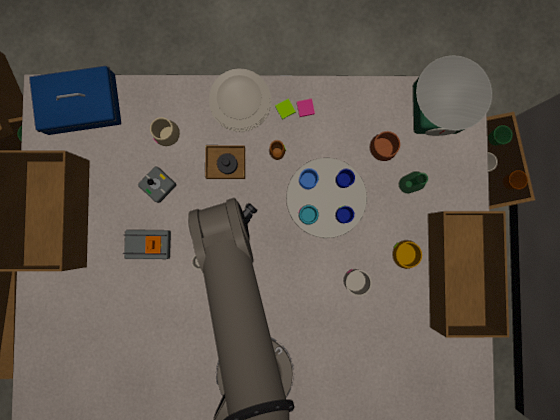

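Run:
```python
from h import *
u=np.array([.74,-.674])
for a in(-.42,-.15,0,.15,.42):
    P=[*(np.array([.588,.3075])+.05*np.sin(a)*u),.045+.05*np.cos(a)]
    print(a,proj(P,'scene').round(1),proj(P,'top').round(1))
for n,x0 in(('scene',(405,275)),('top',(138,160))):
    im=cv2.imread('pics/%s5.png'%n[0])[x0[1]:x0[1]+55,x0[0]:x0[0]+50].max(2); m=im<25
    k,l,s,c=cv2.connectedComponentsWithStats(m.astype(np.uint8)); print(n,[(s[i,4],(c[i]+x0).round(1)) for i in range(1,k) if s[i,4]>8])
```

```text
-0.42 [[442.9 287.9]] [[146.3 186. ]]
-0.15 [[438.7 289.6]] [[148.9 182.7]]
0 [[436.  290.9]] [[150.6 180.8]]
0.15 [[433.2 292.5]] [[152.3 179. ]]
0.42 [[427.8 295.7]] [[155.7 176. ]]
scene [(np.int32(60), array([435.2, 291.2]))]
top [(np.int32(27), array([150.3, 181.7])), (np.int32(28), array([167.2, 192.8]))]
```

Toggle is upright (within 0.05 rad). Everything checks out; handing in.

```bash
python3 -c "
from station import *
print(hand_in())"
```

```text
the job is handed in; nothing more can be done
None
```

I did the whole job in the order you asked and handed it in at about 45 s. `hand_in()` returned no verdict.

- **Toggle:** It is at centre off. In the last pictures the ball is within about 1 px of where an upright lever should appear in both fixed cameras. My first push carried it past centre towards green, and I brought it back.
- **Weight:** It is standing in the cardboard tray.
- **Catch and button:**
  - The first pull left the catch about 4 mm short by the pictures, although the force said it had hit the stop. I pushed it again until it stopped firmly. The stop-to-stop travel came out at 52 mm, which matches the stated travel.
  - I pressed the button past its full depth, with the fingertips about 8 mm below its rest height. The wrist force peaked at about 93 N, under the 120 N limit but higher than I intended.
  - I then pushed the catch back to its closed stop, and the last pictures show it over the button.
- **Glass:** All four pieces were there. The aqua bowl was knocked a few centimetres partway through, so I located it again before picking it up. All four stand upright on the platter, with their outermost edges 104–112 mm from the centre of the 125 mm radius platter.
- **Checks that disagreed:** The two fixed cameras differed by about 4–8 mm on some positions, which still leaves every glass wholly over the platter.
- **Other goods:** They look to be in their starting places, apart from the salt bowl, which the arm mostly hides from above but shows clearly in the other view. I compared these by eye rather than by measurement.

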